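# Change the roller in a spring-jaw V-block stand

## Task

Change the roller in the spring-jaw stand. Pull the plain roller up out of the stand's jaws and lay it in the rack's empty seat, the one with the black rubber pad beneath; then press the grooved roller down into the stand's V-blocks, keep hold of it until all four sprung jaws have closed over its ends, and only then let go. Leave the spool-shaped roller in its seat and the other things on the bench standing where they are.

Things in the scene. Friction and masses are not known exactly. Their poses are not given: they have to be found in the camera images.
- stand: Fixed spring-jaw stand: dark steel base 156 x 124 x 10 mm with two steel V-blocks 22 mm thick, centred 56 mm along +x and -x (90 mm clear between them). Over each V two white sprung jaws with round 16 mm noses face each other along y; jaws and the dark posts behind are 75 mm high at most and lie within 75 mm along y. Origin: centre of the underside.
- stand_seat (a point): Centre of a roller seated in the stand: half-way between the V-blocks, 52 mm above the bench. x along the roller, y across, z up. The Vs slope at 45 degrees, bottom 14 mm below. Slick jaws: a roller is pressed in from straight above or pulled straight up with 10 to 20 N; its ends wedge the noses apart, which then spring back over them.
- jaw_near_left (a joint): Slide of the sprung jaw at the stand's -x V-block, on its +y side (stand frame), in m: 0 = fully in, no roller below; about 0.002 = closed on a seated roller; about 0.007 while a roller's end passes; 0.010 = fully back. Spring 200 N/m, 1.6 N inward at 0. Moved only by the roller.
- jaw_near_right (a joint): Slide of the sprung jaw at the stand's -x V-block, on its -y side (stand frame), in m: 0 = fully in, no roller below; about 0.002 = closed on a seated roller; about 0.007 while a roller's end passes; 0.010 = fully back. Spring 200 N/m, 1.6 N inward at 0. Moved only by the roller.
- jaw_far_left (a joint): Slide of the sprung jaw at the stand's +x V-block, on its +y side (stand frame), in m: 0 = fully in, no roller below; about 0.002 = closed on a seated roller; about 0.007 while a roller's end passes; 0.010 = fully back. Spring 200 N/m, 1.6 N inward at 0. Moved only by the roller.
- jaw_far_right (a joint): Slide of the sprung jaw at the stand's +x V-block, on its -y side (stand frame), in m: 0 = fully in, no roller below; about 0.002 = closed on a seated roller; about 0.007 while a roller's end passes; 0.010 = fully back. Spring 200 N/m, 1.6 N inward at 0. Moved only by the roller.
- rack: Fixed rack: plywood base 134 x 240 x 8 mm, two light-wood rails 16 mm thick 57 mm along +x and -x, rail tops 46 mm above the bench, each with three 45-degree V-notches, at y = -78, 0 and +78 mm. Rollers lie along x across both rails. Origin: centre of the underside.
- return_seat (a point): The rack's empty seat, for the plain roller: where the centre of a seated roller lies, 45 mm above the bench. x along the roller, y towards the other seats, z up. A black rubber pad 92 x 58 x 4 mm lies on the rack's base below it. It may be any of the three seats.
- plain_center (a point): Centre of the plain roller, at first clamped in the stand: aluminium barrel 40 mm in diameter, 80 mm long, nothing cut in it; a steel journal 20 mm in diameter, 35 mm long at each end; 150 mm in all, 0.2 to 0.41 kg. x along the roller; either end may lead, and it may lie turned about x.
- grooved_center (a point): Centre of the grooved roller, at first in a seat of the rack (45 mm above the bench): sizes and mass as the plain roller, but the 40 mm barrel has two grooves 9 mm wide and 30 mm in diameter, leaving a 30 mm long full-diameter land in the middle. x along the roller.
- spool_center (a point): Centre of the spool-shaped roller, in the remaining seat of the rack: same journals and length, but its barrel is waisted to 24 mm between two thin 40 mm end discs. It stays where it is.
- tall_bottle: Orange squeeze bottle, 34 x 62 x 191 mm tall, loose, standing between stand and rack; origin at the centre of its underside.
- dropper_bottle: Small brown dropper bottle, 33 x 34 x 102 mm tall, loose, standing between stand and rack, nearer the robot; origin at the centre of its underside.
- small_beaker: Beaker, 54 mm across, 69 mm tall, loose, standing off the stand's -x end; origin at the centre of its underside.
- black_marker: Marker pen, 17 x 135 x 16 mm, lying along y in front of the rack, loose; origin at the centre of its underside.

How it is judged:
By the outcome, as a careful person would: the job done as asked, in the order asked, and still so for the second after the job is handed in, with the robot touching nothing.
It also fails if it takes over 58 s, if anything falls off the work surface, if the arm or the gripper's body presses on something with over 40 N, if the wrist force passes 120 N, or if a joint passes its speed limit or range.

## Robot

A 6-joint arm with a two-finger parallel gripper is mounted at the origin on a cart in front of the work surface, level with it; the furniture and walls round the work are solid. World frame = base frame: x ahead of the robot, y to its left, z up, the work surface at z = 0. Lengths are in mm, angles in rad, forces in N, time in s.
With the tool pointing down it reaches from about 350 to 975 mm from the base axis. Payload 7.1 kg.
Tool frame: the origin (TCP) lies between the finger pads; the fingertips stand 8 mm ahead of it and the grasp point (between the pads) lies 11 mm behind it (ctrl.tips_ahead is the distance from the TCP to the fingertips, in mm); y points along the fingers, z is the direction in which the jaws open and shut, and the axes are right-handed (so a half turn about y gives the same grasp; the last joint's range is limited). The gripper opens to 88 mm and grips with 3 to 60 N. Pads are 20 mm wide; open, the fingers measure 115 mm over their backs; the gripper's body (75 mm by 178 mm) begins 61 mm behind the grasp point.
Start: joints at [-1.357, 0.423, 1.63, -0, 1.089, -0.019], TCP at [144.209, -608.119, 198.975] pointing down, gripper open.
Joint ranges: [-3, 3], [-0.9, 2.11], [0.09, 2.58], [-1.31, 4.45], [0.11, 2.69], [-2.54, 2.54]. Speed limits (rad/s): [2.39, 2.39, 3.01, 3.14, 3.14, 3.14].

## Interface

Orientations are given as a rotation vector (axis times angle).
In Python, from workcell import ctrl gives the robot as it stands.
- The arm moves only by the shell command python3 -m creep 'ROWS'. ROWS is JSON, a list of rows, each an object of numbers: "tx", "ty", "tz": the shift along the world's x, y, z in mm; "rx", "ry", "rz": the turn, a rotation vector about the world's x, y, z in rad; "fingers": the closure in counts, from 0 (fully open) to 255 (shut). A call has 1 to 10 rows; each row is the pose to reach, as a shift and turn from the pose commanded when the call began; what a row does not reach only later rows make up. A row lasts 1/8 s, in which the tool goes at most 62.5 mm and 10.7 degrees, less where a joint would pass 70% of its speed; a pose out of reach is approached as far as the arm can. A call with a gripper value outside its range is refused whole. The fingers move at their own pace and stop on an object; the grip force is fixed at half the most. Time passes only in rows, so rows that repeat a pose let the fingers close. It gives the time, the measured TCP pose, the force and the opening at its end, in the units of the state.
- ctrl.get_obs(): the state, without advancing time (a new reading comes with each control period).
- ctrl.get_image(name): name is "scene" or "top"; returns a dict with "pixels" (480x640x3 uint8, blue, green, red), "intrinsics" (3x3 intrinsics, pixels), "rvec" (rotation vector, rad) and "tvec" (3), from world to camera coordinates, as OpenCV has them. Camera axes: x right, y down, z forward; pixel columns grow to the right and rows downward; lengths in mm; the calibration is good to about 2 mm. A picture is of the moment at which its call begins. There is no depth.
- ctrl.close_job(): hands the job in, once; it reports no verdict.
The state is a dict: "t": time; "qpos": joint angles; "qvel": joint speeds; "joint_torque": joint torques, N m; "ee_pos": TCP position; "orientation": TCP orientation; "ft_force": force on the tool from outside, world axes, zero at the start; "moment": the same for the moment, N m; "width": finger opening in mm.
Only numpy, scipy, OpenCV 4.12 (cv2) and the standard library are available. Lean on these libraries where they do the work, as an engineer would, in place of code of your own. Each camera call takes 0.05 s, during which the arm holds its last target.

## Working session

There is one attempt and no reset: what is moved stays moved. The work goes in short steps, Python scripts to look and compute and a shell command to move; the robot and the scene stay as the last step left them, time stands still between calls to the robot, and variables do not carry over. Pictures are saved under pics/ and viewed, and the job is handed in when it is done.

```bash
mkdir -p pics; ls; cat > h.py <<'E'
import numpy as np, cv2
from workcell import ctrl
def snap(n,fn):
    d=ctrl.get_image(n); cv2.imwrite('pics/'+fn+'.png',d['pixels']); np.savez('pics/'+fn+'.npz',K=d['intrinsics'],r=d['rvec'],t=d['tvec'],p=d['pixels']); return d
def ld(fn):
    z=np.load('pics/'+fn+'.npz'); return z
def ray(z,uv):
    R=cv2.Rodrigues(np.array(z['r'],float).reshape(3))[0]; t=np.array(z['t'],float).reshape(3)
    d=R.T@np.linalg.inv(z['K'])@np.array([uv[0],uv[1],1.]); return -R.T@t, d
def atz(fn,uv,h):
    c,d=ray(ld(fn),uv); return c+d*(h-c[2])/d[2]
def proj(fn,X):
    z=ld(fn); return cv2.projectPoints(np.array(X,float).reshape(-1,3),z['r'],z['t'],z['K'],None)[0].reshape(-1,2)
def tri(obs):
    A=np.zeros((3,3));b=np.zeros(3)
    for fn,uv in obs:
        c,d=ray(ld(fn),uv);d/=np.linalg.norm(d);P=np.eye(3)-np.outer(d,d);A+=P;b+=P@c
    return np.linalg.solve(A,b)
def crop(fn,x0,y0,x1,y1,s,out):
    cv2.imwrite('pics/'+out+'.png',cv2.resize(ld(fn)['p'][y0:y1,x0:x1],None,fx=s,fy=s,interpolation=cv2.INTER_CUBIC))
E
python3 - <<'E'
from h import *
for n in('scene','top'):
    d=snap(n,n+'0'); c,_=ray(ld(n+'0'),(320,240)); print(n,c,d['intrinsics'][0,0])
print(ctrl.get_obs())
E
```

```text
pics
scene [ 14.7645406  655.632934   540.18526802] 479.4347707630959
top [ 362.46545907  -19.42050541 1080.63644405] 503.5061533298596
{'t': 0.1, 'qpos': array([-1.35704803e+00,  4.23801602e-01,  1.63059260e+00, -1.97314455e-05,
        1.08860916e+00, -1.89957244e-02]), 'qvel': array([ 0.00142229, -0.00226777, -0.00157673, -0.00138491,  0.00292564,
       -0.00090198]), 'joint_torque': array([ 5.43170027e-04, -5.45608842e+01, -2.74324751e+01,  6.46313536e-02,
        1.87857659e-02, -2.72817391e-05]), 'ee_pos': array([ 144.06400088, -607.62143331,  198.26448505]), 'orientation': array([-0.24544217,  2.09958883, -2.09662656]), 'ft_force': array([ 0.53205484,  0.40313587, -0.59056403]), 'moment': array([ 0.01463178, -0.03141092, -0.0473793 ]), 'width': 87.7772846576409}
```

View pics/scene0.png

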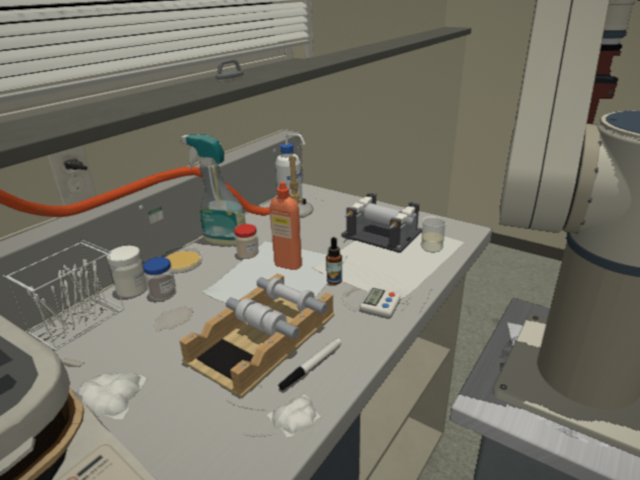

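View pics/top0.png

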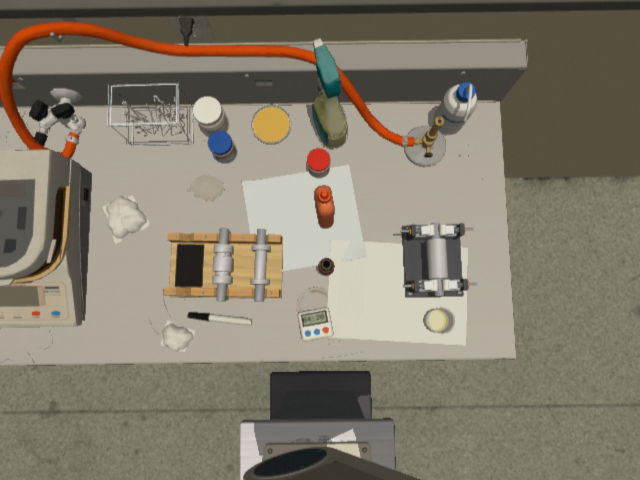

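The top view shows the stand at about (432,260) with the plain roller, and the rack at about (225,265). The rack's pad seat is at about (189,266), with rollers at columns 223 and 261. I'll enlarge both.

```bash
python3 - <<'E'
from h import *
crop('top0',155,220,295,310,5.5,'c1'); crop('top0',385,210,485,310,6,'c2')
crop('scene0',170,260,350,400,4.2,'c3'); crop('scene0',330,180,460,260,6,'c4')
E
```

```text
(no output)
```

View pics/c1.png

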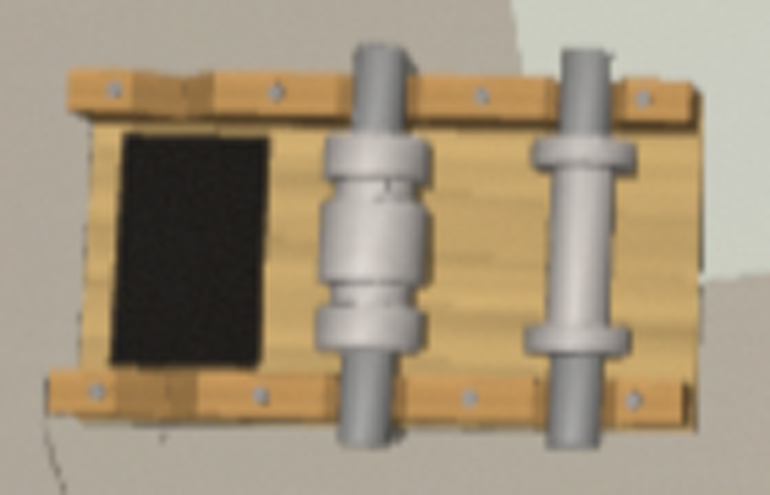

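View pics/c2.png

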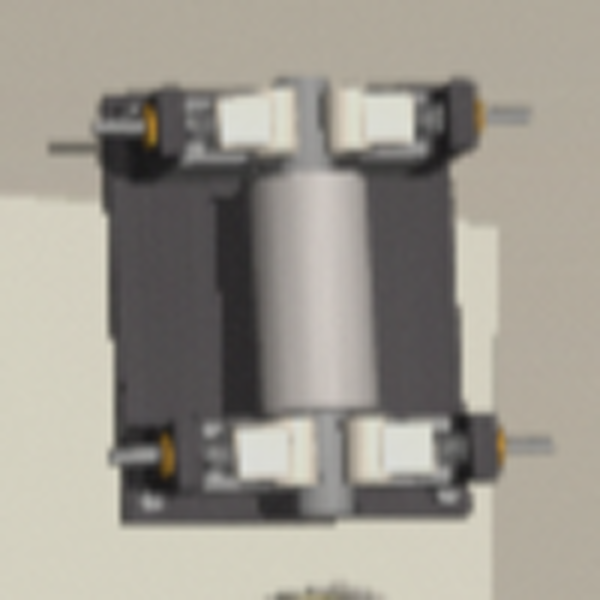

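View pics/c3.png

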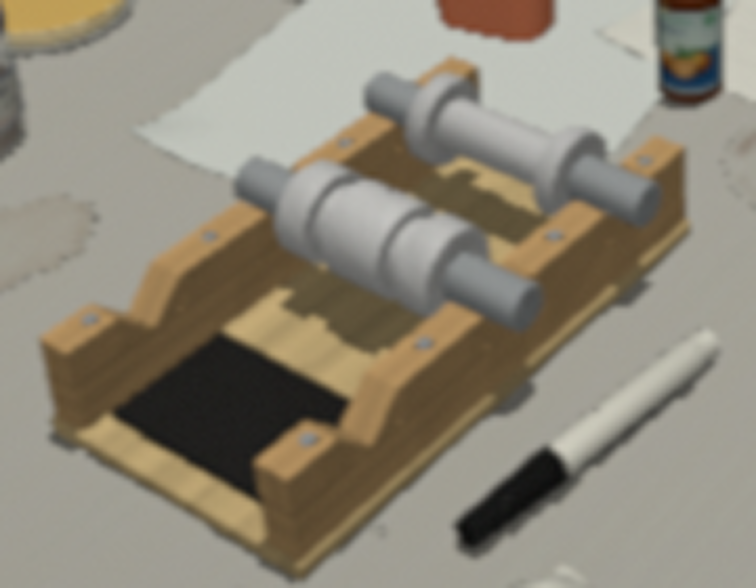

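View pics/c4.png

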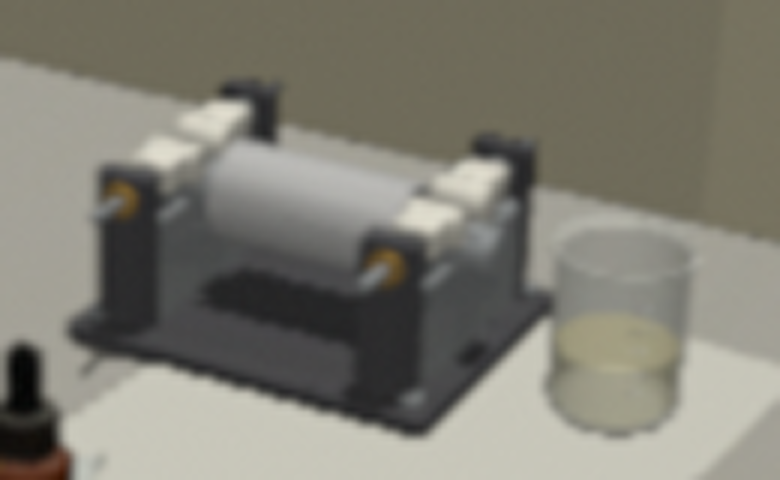

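```bash
cat > fit.py <<'E'
from h import *
from scipy.optimize import least_squares
def un(p,x0,y0,s): return ((p[0]+.5)/s-.5+x0,(p[1]+.5)/s-.5+y0)
T1=lambda *p: ('top0',un(p,155,220,5.5)); T2=lambda *p:('top0',un(p,385,210,6))
S3=lambda *p:('scene0',un(p,170,260,4.2)); S4=lambda *p:('scene0',un(p,330,180,6))
def fit(obs,x0,fixz=None):
    def res(q):
        x,y,z,a=q; c,s=np.cos(a),np.sin(a); r=[]
        for L,(fn,uv) in obs:
            P=[x+c*L[0]-s*L[1],y+s*L[0]+c*L[1],z+L[2]]; r+=list(proj(fn,P)[0]-uv)
        return np.array(r)
    o=least_squares(res,x0,loss='soft_l1'); return o.x,res(o.x).reshape(-1,2).round(1)
E
python3 - <<'E'
from fit import *
print('grooved tri',tri([T1(366,445),S3(525,305)]),'spool tri',tri([T1(573,446),S3(643,202)]))
# grooved: near end face centre, groove/barrel corners in top
g=[((-75,0,0),T1(364,443)),((75,0,10),T1(380,42)),((-75,0,0),S3(525,305)),
   ((-40,20,0),T1(316,346)),((-40,-20,0),T1(424,348)),((40,20,0),T1(326,138)),((40,-20,0),T1(433,142))]
print('grooved',*fit(g,[500,120,45,0]))
p=[((-75,0,5),T2(327,512)),((75,0,10),T2(303,77)),((40,20,0),T2(252,175)),((40,-20,0),T2(367,172)),((-40,20,0),T2(268,410)),((-40,-20,0),T2(378,405))]
# stand base: top plane corners z=10 
st=[((-78,62,0),S4(415,435)),((-78,62,10),T2(122,522)),((-78,-62,10),T2(470,515)),((78,62,10),T2(104,180)),((-78,-62,10),S4(552,297)),((78,62,10),S4(70,325))]
print('stand',*fit(st,[500,-250,0,0]))
print('plain top', *fit(p,[500,-250,52,0]))
# rack: rail outer corners: z=46, x +-65, y+-120 ; rack base
r=[((65,120,46),T1(68,70)),((-65,120,46),T1(48,372)),((65,-120,46),T1(696,84)),((-65,-120,46),T1(688,385)),
((-65,120,46),S3(256,470)),((-65,-120,46),S3(684,150)),((65,120,46),S3(43,340)),((65,-120,46),S3(478,70)),((-67,120,0),S3(300,577))]
print('rack',*fit(r,[500,120,0,0]))
E
```

```text
grooved tri [398.62534363 191.89916552  46.49950634] spool tri [397.12499105 114.79021778  46.67813827]
grooved [473.93034078 189.55206337  46.51409958 -75.43341086] [[ 0.2  0.1]
 [-0.1 -0.1]
 [-0.2  0. ]
 [ 0.   0.4]
 [-0.2  0.5]
 [ 0.2 -0.3]
 [ 0.  -0.6]]
stand [ 4.80006136e+02 -2.51535217e+02 -1.89437553e+00  9.50849083e-03] [[  0.2   2.5]
 [  0.1   0.7]
 [  0.6   0.5]
 [ -0.2 -14.7]
 [  0.3  -0.5]
 [ -2.   -0.1]]
plain top [ 4.79639764e+02 -2.53169795e+02  4.55522865e+01  1.54897520e-02] [[ 0.6 -0.4]
 [ 0.8 -0.8]
 [-0.4  0.6]
 [-0.3  0.6]
 [-0.9 -0.1]
 [ 0.2  0.2]]
rack [ 4.74813639e+02  1.88483863e+02 -1.09168185e+00 -4.64633308e-02] [[ 1.  -1.7]
 [-0.1  5.8]
 [ 1.6 -0.6]
 [ 0.3  7.3]
 [ 4.4  3.2]
 [ 0.6 -0.5]
 [-2.9 -0.5]
 [-5.2 -3.8]
 [-1.7  1.5]]
```

```bash
cat > ov.py <<'E'
from fit import *
def box(x0,x1,y0,y1,z0,z1):
    v=[(x,y,z) for x in(x0,x1) for y in(y0,y1) for z in(z0,z1)]
    return [(a,b) for i,a in enumerate(v) for b in v[i+1:] if sum(p!=q for p,q in zip(a,b))==1]
def ring(x,r):
    t=np.linspace(0,2*np.pi,25); P=[(x,r*np.cos(u),r*np.sin(u)) for u in t]; return list(zip(P[:-1],P[1:]))
def overlay(fn,items,x0,y0,x1,y1,s,out):
    im=cv2.resize(ld(fn)['p'][y0:y1,x0:x1],None,fx=s,fy=s,interpolation=cv2.INTER_CUBIC)
    for segs,(x,y,z,a),col in items:
        c,sn=np.cos(a),np.sin(a)
        for A,B in segs:
            W=[[x+c*L[0]-sn*L[1],y+sn*L[0]+c*L[1],z+L[2]] for L in(A,B)]
            q=proj(fn,W); q=((q+.5-[x0,y0])*s-.5).round().astype(int)
            cv2.line(im,tuple(map(int,q[0])),tuple(map(int,q[1])),col,1,cv2.LINE_AA)
    cv2.imwrite('pics/'+out+'.png',im)
roller=ring(-75,10)+ring(75,10)+ring(-40,20)+ring(40,20)
rackm=box(-67,67,-120,120,0,8)+box(-65,-49,-120,120,8,46)+box(49,65,-120,120,8,46)+box(-46,46,49,107,8,12)
standm=box(-78,78,-62,62,0,10)
E
python3 - <<'E'
from ov import *
st=[((-78,62,0),S4(415,435)),((-78,62,10),T2(122,522)),((-78,-62,10),T2(470,515)),((-78,-62,10),S4(552,297)),((78,62,10),S4(70,325)),((78,62,10),T2(104,110))]
s,e=fit(st,[500,-250,0,0]);print('stand',s,e)
r=[((65,120,46),T1(68,70)),((-49,120,46),T1(48,372)),((65,-120,46),T1(696,84)),((-49,-120,46),T1(688,385)),
((49,120,46),T1(82,112)),((-65,120,46),S3(256,470)),((-65,-120,46),S3(684,150)),((65,-120,46),S3(478,70)),((-67,120,0),S3(300,577)),((-46,107,12),T1(110,362)),((46,107,12),T1(122,135)),((46,49,12),T1(270,137)),((-46,49,12),T1(258,366))]
r,e=fit(r,[475,189,0,-.03]);print('rack',r,e)
R=(0,0,255);G=(0,255,0)
s4=np.array(s);s4[2]=0
it=[(standm,s4,G),(roller,(s[0],s[1],52,s[3]),R)]
overlay('top0',it,385,210,485,310,6,'o2');overlay('scene0',it,330,180,460,260,6,'o4')
r4=np.array(r);r4[2]=0
it=[(rackm,r4,G),(roller,(473.9,189.6,45,-.035),R)]
overlay('top0',it,155,220,295,310,5.5,'o1');overlay('scene0',it,170,260,350,400,4.2,'o3')
E
```

```text
stand [ 4.80041683e+02 -2.51547780e+02 -1.89580017e+00  9.32544521e-03] [[ 0.2  2.5]
 [ 0.1  0.7]
 [ 0.6  0.5]
 [ 0.3 -0.5]
 [-2.  -0.1]
 [-0.2 -3.1]]
rack [ 4.72512618e+02  1.89498966e+02  1.15020555e+00 -4.20468441e-02] [[ 0.  -0.5]
 [-0.3 -0.7]
 [ 0.9  0.1]
 [ 0.1  0.3]
 [-3.1 -0.6]
 [ 5.3  3.2]
 [ 1.2 -1. ]
 [-5.  -4.3]
 [-0.8  1.5]
 [-0.2  0.8]
 [ 0.5 -0.8]
 [ 0.6 -0.4]
 [ 0.1  0.9]]
```

View pics/o1.png

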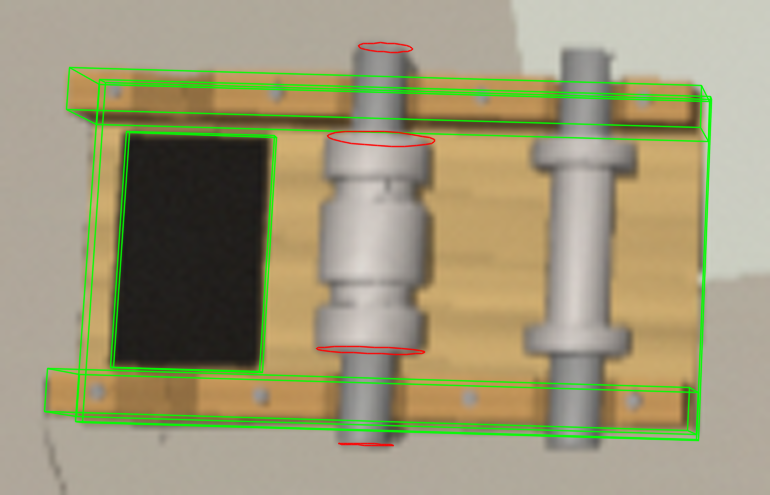

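View pics/o2.png

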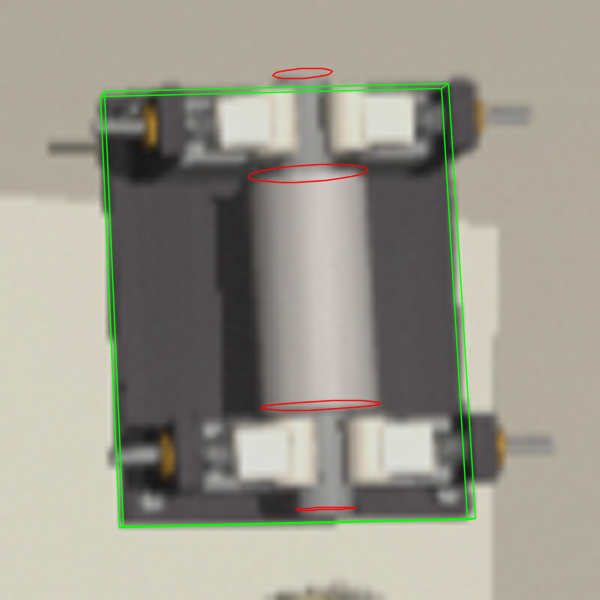

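View pics/o3.png

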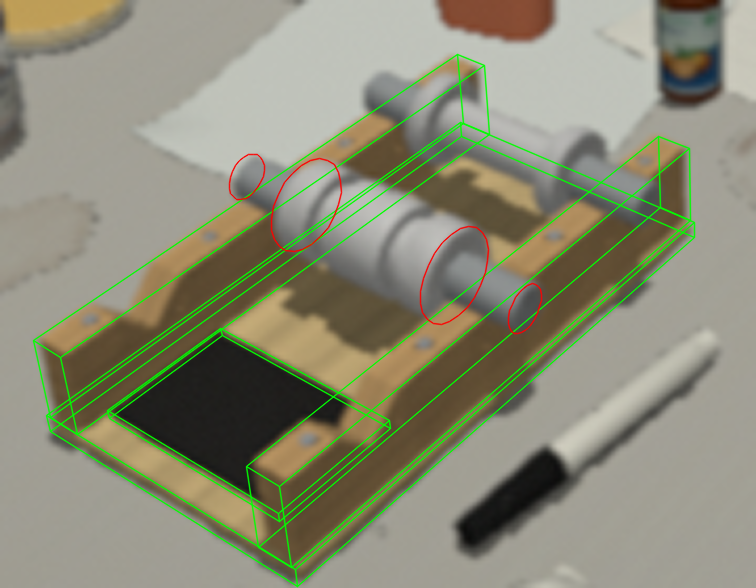

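View pics/o4.png

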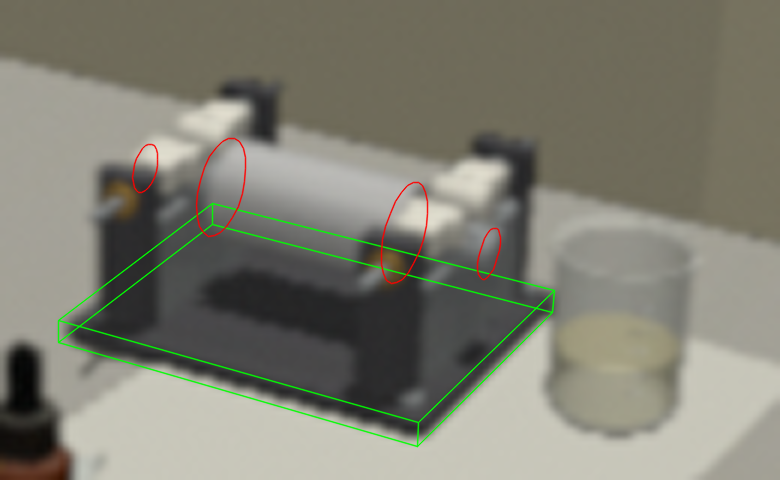

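```bash
cat > go.py <<'E'
from h import *
from scipy.spatial.transform import Rotation as Ro
def goal(x,y,zg,yaw,flip=None):
    """grasp point target (x,y,zg), jaw dir along roller y at yaw; prints shift & world rotvec from current measured pose"""
    o=ctrl.get_obs(); R=Ro.from_rotvec(o['orientation']); M=R.as_matrix()
    for f in(1,-1):
        zt=f*np.array([-np.sin(yaw),np.cos(yaw),0]); yt=np.array([0,0,-1.]); xt=np.cross(yt,zt)
        G=Ro.from_matrix(np.column_stack([xt,yt,zt])); d=(G*R.inv()).as_rotvec()
        print('f',f,'rot',d.round(4),'shift',(np.array([x,y,zg-11])-o['ee_pos']).round(2))
def st():
    o=ctrl.get_obs(); print('t',round(o['t'],2),'p',o['ee_pos'].round(2),'rv',o['orientation'].round(4),'F',o['ft_force'].round(1),'M',o['moment'].round(2),'w',round(o['width'],1),'q',o['qpos'].round(2))
E
python3 - <<'E'
from go import *
st(); print(Ro.from_rotvec(ctrl.get_obs()['orientation']).as_matrix().round(3))
goal(479.5,-251.8,160,.012)
for n,uv,h in [('dropper',(326,267),102),('tall',(325,195),191),('beaker',(437,320),69)]: print(n,atz('top0',uv,h).round(0))
from fit import *
c=[T1(122,135),T1(110,362),T1(270,137),T1(258,366)]
print('pad',np.mean([atz(a,b,12) for a,b in c],0))
for p in [(135,85),(213,85),(125,398),(198,395)]: print(p,atz(*T1(*p),46).round(1))
E
```

```text
t 0.1 p [ 144.06 -607.62  198.26] rv [-0.2454  2.0996 -2.0966] F [ 0.5  0.4 -0.6] M [ 0.01 -0.03 -0.05] w 87.8 q [-1.36  0.42  1.63 -0.    1.09 -0.02]
[[-0.973 -0.     0.231]
 [-0.231  0.001 -0.973]
 [-0.    -1.    -0.001]]
f 1 rot [ 2.0000e-04 -2.1000e-03  2.9208e+00] shift [335.44 355.82 -49.26]
f -1 rot [-1.400e-03 -2.000e-04 -2.208e-01] shift [335.44 355.82 -49.26]
dropper [459. -23. 102.]
tall [581. -23. 191.]
beaker [ 353. -243.   69.]
pad [476.17136236 268.30646033  12.        ]
(135, 85) [535.4 281.5  46. ]
(213, 85) [535.  251.9  46. ]
(125, 398) [417.2 282.1  46. ]
(198, 395) [417.9 254.9  46. ]
```

```bash
python3 -m creep '[{"tx":335,"ty":356,"tz":-10,"rz":-0.221,"fingers":80},{"tx":335,"ty":356,"tz":-10,"rz":-0.221,"fingers":80},{"tx":335,"ty":356,"tz":-10,"rz":-0.221,"fingers":80},{"tx":335,"ty":356,"tz":-10,"rz":-0.221,"fingers":80},{"tx":335,"ty":356,"tz":-10,"rz":-0.221,"fingers":80},{"tx":335,"ty":356,"tz":-10,"rz":-0.221,"fingers":80},{"tx":335,"ty":356,"tz":-50,"rz":-0.221,"fingers":80},{"tx":335,"ty":356,"tz":-50,"rz":-0.221,"fingers":80},{"tx":335,"ty":356,"tz":-50,"rz":-0.221,"fingers":80},{"tx":335,"ty":356,"tz":-50,"rz":-0.221,"fingers":80}]'; python3 - <<'E'
from go import *
st();snap('top','top1');snap('scene','scene1');goal(479.5,-251.8,160,.012)
E
```

```text
t 0.1 p [ 144.06 -607.62  198.26] rv [-0.2454  2.0996 -2.0966] F [ 0.5  0.4 -0.6] M [ 0.01 -0.03 -0.05] w 87.8 q [-1.36  0.42  1.63 -0.    1.09 -0.02]
f 1 rot [ 2.0000e-04 -1.4000e-03  2.9208e+00] shift [335.38 355.98 -49.5 ]
f -1 rot [-9.000e-04 -1.000e-04 -2.208e-01] shift [335.38 355.98 -49.5 ]schema error: expected keys tx, ty, tz, rx, ry, rz, fingers
```

View pics/scene1.png

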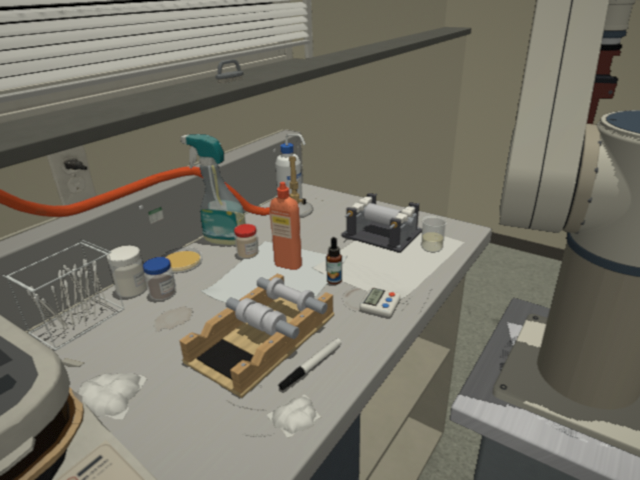

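View pics/top1.png

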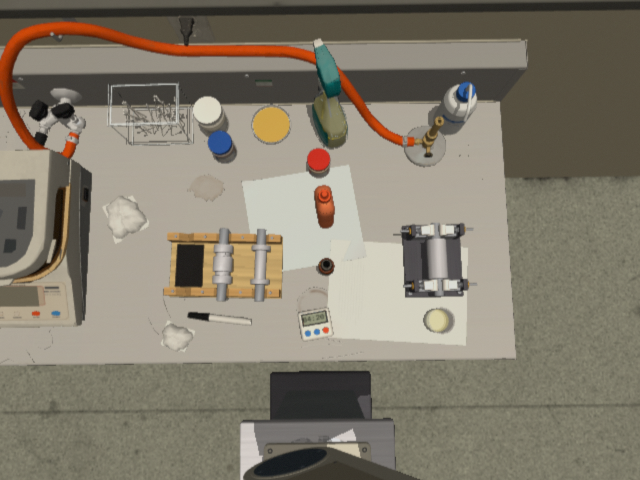

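The call was refused because every row needs all the keys. Nothing moved, and both pictures show the scene unchanged.

```bash
python3 -m creep '[{"tx":335,"ty":356,"tz":-10,"rx":0,"ry":0,"rz":-0.221,"fingers":80},{"tx":335,"ty":356,"tz":-10,"rx":0,"ry":0,"rz":-0.221,"fingers":80},{"tx":335,"ty":356,"tz":-10,"rx":0,"ry":0,"rz":-0.221,"fingers":80},{"tx":335,"ty":356,"tz":-10,"rx":0,"ry":0,"rz":-0.221,"fingers":80},{"tx":335,"ty":356,"tz":-10,"rx":0,"ry":0,"rz":-0.221,"fingers":80},{"tx":335,"ty":356,"tz":-10,"rx":0,"ry":0,"rz":-0.221,"fingers":80},{"tx":335,"ty":356,"tz":-50,"rx":0,"ry":0,"rz":-0.221,"fingers":80},{"tx":335,"ty":356,"tz":-50,"rx":0,"ry":0,"rz":-0.221,"fingers":80},{"tx":335,"ty":356,"tz":-50,"rx":0,"ry":0,"rz":-0.221,"fingers":80},{"tx":335,"ty":356,"tz":-50,"rx":0,"ry":0,"rz":-0.221,"fingers":80}]'; python3 - <<'E'
from go import *
st();snap('top','top2');snap('scene','scene2');goal(479.5,-251.8,160,.012)
E
```

```text
t: 1.45
ee_pos: [479.0, -252.1, 148.9]
orientation: [-0.015, 2.215, -2.215]
ft_force: [0.3, 0.1, -0.6]
width: 60.1
t 1.45 p [ 479.02 -252.13  148.91] rv [-0.0147  2.2153 -2.2154] F [ 0.3  0.1 -0.6] M [-0.01  0.05 -0.01] w 60.1 q [-0.51  0.37  1.85 -0.    0.92  1.05]
f 1 rot [ 7.0000e-04 -7.0000e-04 -3.1401e+00] shift [ 0.73  1.32 -0.43]
f -1 rot [0.0005 0.0004 0.0015] shift [ 0.73  1.32 -0.43]
```

View pics/scene2.png

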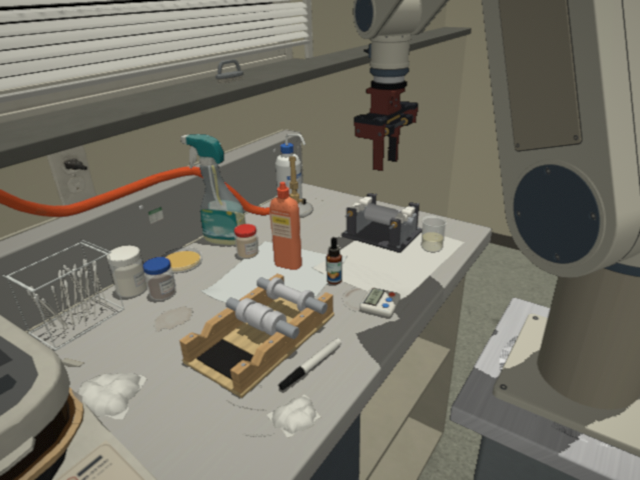

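View pics/top2.png

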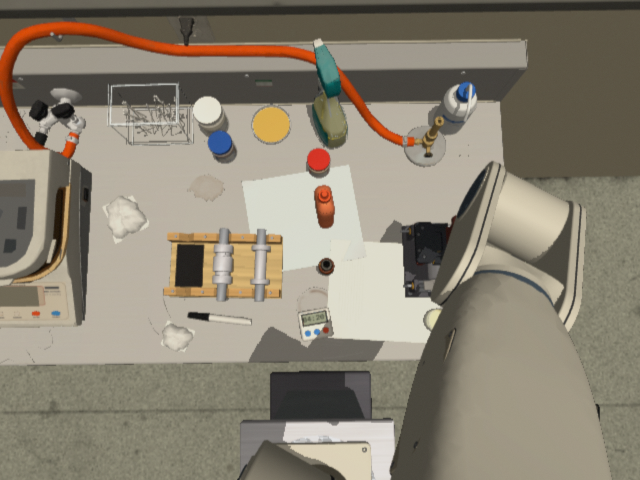

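```bash
python3 - <<'E'
from h import *
print(proj('scene2',[[479,-252+30,141],[479,-252-30,141],[489,-252+30,141],[469,-222,141]]).round(1)); crop('scene2',340,90,440,240,4,'c5')
E
```

```text
[[376.9 183. ]
 [389.4 174.6]
 [372.9 182.2]
 [380.9 183.9]]
```

View pics/c5.png

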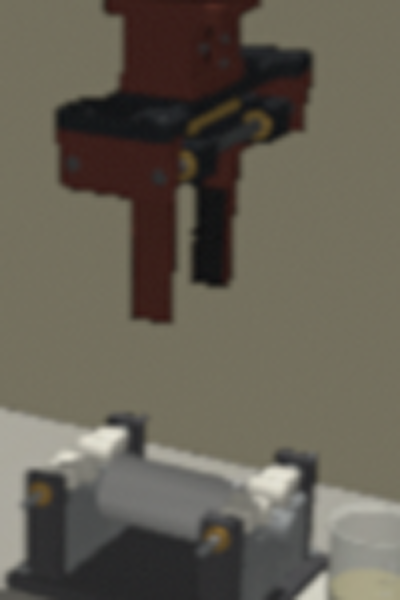

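```bash
python3 - <<'E'
from go import *
print(ctrl.tips_ahead); st()
for z in (141,150,160,170,180): print(z,proj('scene2',[[479,-252+30,z],[479,-252+43,z],[479,-252-30,z],[479,-252-43,z]]).round(1).tolist())
# scale checks
print(proj('scene2',[[479,-209,180],[479,-209,220]]))
E
```

```text
8.0
t 1.55 p [ 478.77 -253.12  149.43] rv [-0.0112  2.2154 -2.2165] F [-1.1  0.3 -0.2] M [-0.01  0.03  0.01] w 60.5 q [-0.51  0.37  1.85 -0.    0.92  1.05]
141 [[376.9, 183.0], [374.0, 185.0], [389.4, 174.6], [392.0, 172.9]]
150 [[377.0, 179.2], [374.1, 181.1], [389.6, 170.9], [392.2, 169.2]]
160 [[377.1, 174.9], [374.3, 176.8], [389.8, 166.7], [392.4, 165.0]]
170 [[377.3, 170.6], [374.4, 172.4], [390.0, 162.5], [392.6, 160.9]]
180 [[377.4, 166.2], [374.5, 168.0], [390.2, 158.3], [392.8, 156.7]]
[[374.50552257 168.02498981]
 [375.02354503 149.99344032]]
```

```bash
python3 -m creep '[{"tx":0,"ty":0,"tz":-55,"rx":0,"ry":0,"rz":0,"fingers":80},{"tx":0,"ty":0,"tz":-55,"rx":0,"ry":0,"rz":0,"fingers":80},{"tx":0,"ty":0,"tz":-55,"rx":0,"ry":0,"rz":0,"fingers":80}]'; python3 - <<'E'
from go import *
st();snap('scene','scene3');crop('scene3',340,120,440,260,4,'c6')
from ov import *
tips=box(-10,10,30,43,0,60)+box(-10,10,-43,-30,0,60)
overlay('scene3',[(tips,(479.2,-252.1,86,.01),(0,255,0)),(roller,(479.5,-251.8,52,.012),(0,0,255))],340,120,440,260,4,'o6')
E
```

```text
t: 1.92
ee_pos: [479.3, -253.2, 95.3]
orientation: [-0.011, 2.215, -2.216]
ft_force: [0.3, 0.1, 0.2]
width: 60.1
t 1.93 p [ 479.34 -253.17   95.26] rv [-0.0106  2.2154 -2.2163] F [0.3 0.1 0.2] M [ 0.02 -0.03 -0.01] w 60.1 q [-0.51  0.45  1.88  0.    0.81  1.05]
```

View pics/o6.png

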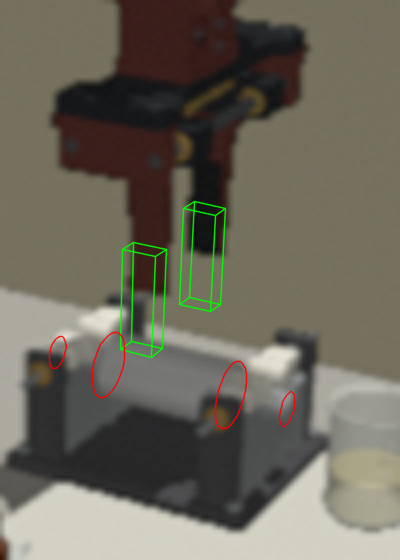

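```bash
python3 - <<'E'
from go import *
crop('scene3',350,130,420,230,6,'c7')
print(tri([('top0',(324,190)),('scene0',(282,186))]), tri([('top0',(326,267)),('scene0',(334,240))]))
E
```

```text
[589.46812957 -23.58373984 181.23620429] [460.88118012 -22.59944184  95.88208874]
```

View pics/c7.png

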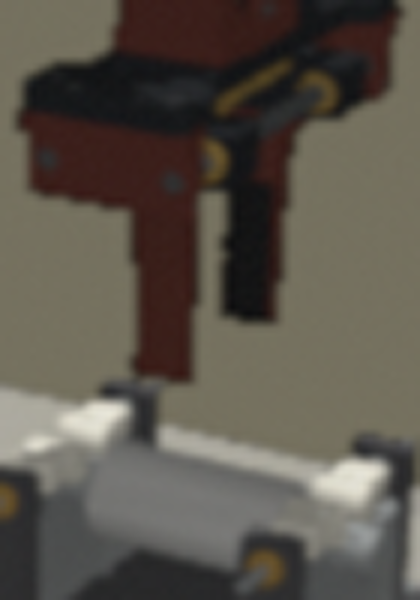

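```bash
python3 -m creep '[{"tx":0,"ty":0,"tz":-30,"rx":0,"ry":0,"rz":0,"fingers":80},{"tx":0,"ty":0,"tz":-53,"rx":0,"ry":0,"rz":0,"fingers":80},{"tx":0,"ty":0,"tz":-53,"rx":0,"ry":0,"rz":0,"fingers":80},{"tx":0,"ty":0,"tz":-53,"rx":0,"ry":0,"rz":0,"fingers":80}]'; python3 - <<'E'
from go import *
st();snap('scene','scene4');snap('top','top4');crop('scene4',340,130,440,260,5,'c8');crop('top4',385,190,485,310,5,'c9')
E
```

```text
t: 2.48
ee_pos: [480.3, -252.8, 42.6]
orientation: [-0.011, 2.213, -2.216]
ft_force: [-0.4, 0.8, -1.4]
width: 60.2
t 2.48 p [ 480.26 -252.82   42.63] rv [-0.0106  2.2132 -2.2159] F [-0.4  0.8 -1.4] M [-0.01  0.07  0.02] w 60.2 q [-0.51  0.54  1.9  -0.    0.7   1.05]
```

View pics/c8.png

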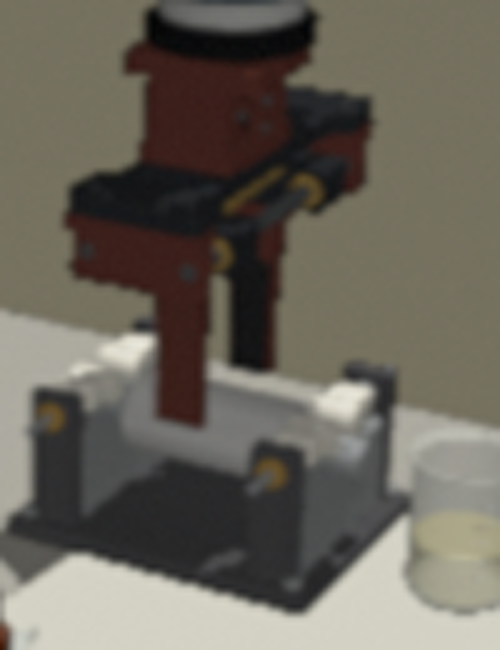

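View pics/c9.png

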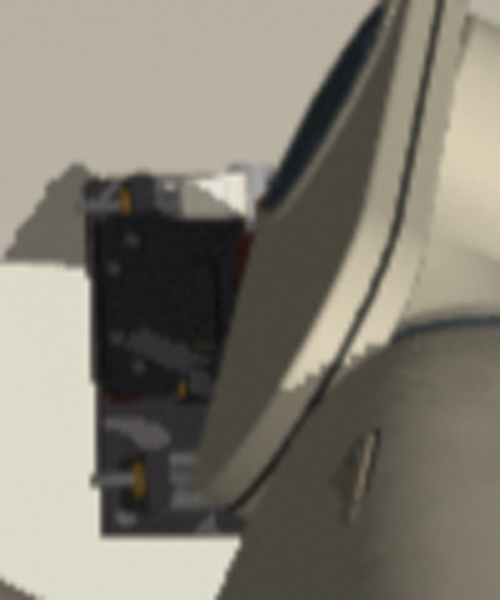

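```bash
python3 - <<'E'
from go import *
for z in (33,40,50,60,65): print(z,proj('scene4',[[479.5+10,-209,z],[479.5-10,-209,z],[479,-222,z]]).round(1).tolist())
print('barrel near side, lower', proj('scene4',[[479.5,-232,52],[479.5,-252,32]]).round(1), proj('scene4',[[479.5,-240,68]]))
E
```

```text
33 [[368.8, 227.8], [376.4, 229.9], [375.5, 226.7]]
40 [[368.8, 225.1], [376.5, 227.2], [375.6, 224.0]]
50 [[368.9, 221.2], [376.6, 223.2], [375.7, 220.1]]
60 [[369.0, 217.2], [376.8, 219.3], [375.8, 216.2]]
65 [[369.1, 215.3], [376.8, 217.3], [375.9, 214.2]]
barrel near side, lower [[377.6 217.6]
 [381.4 222.1]] [[379.50249997 210.07365099]]
```

```bash
python3 - <<'E'
from go import *
for z in (110,130,160,190):
  print(z,[atz('top4',p,z).round(0)[:2].tolist() for p in [(404,233),(404.5,269)]])
E
```

```text
110 [[523.0, -177.0], [452.0, -175.0]]
130 [[519.0, -173.0], [450.0, -172.0]]
160 [[514.0, -168.0], [448.0, -167.0]]
190 [[509.0, -164.0], [445.0, -162.0]]
```

```bash
python3 - <<'E'
from go import *
crop('top4',395,220,445,275,10,'c10');crop('scene4',345,130,420,220,8,'c11')
for a,b in [((404,233),(354.5,169)),((404,233),(354.5,172)),((404.5,269),(383.5,176)),((404.5,269),(383.5,179))]:
  X=tri([('top4',a),('scene4',b)]); print(X.round(1),(proj('top4',X)-a).round(1),(proj('scene4',X)-b).round(1))
E
```

```text
[ 507.1 -165.8  186.5] [[1.  1.6]] [[-1.6 -0.1]]
[ 508.1 -167.1  179.3] [[1.  1.7]] [[-1.7 -0.1]]
[ 440.6 -165.6  184. ] [[1.4 2.6]] [[-2.6 -0.1]]
[ 441.1 -166.8  177. ] [[1.5 2.7]] [[-2.7 -0.1]]
```

View pics/c10.png

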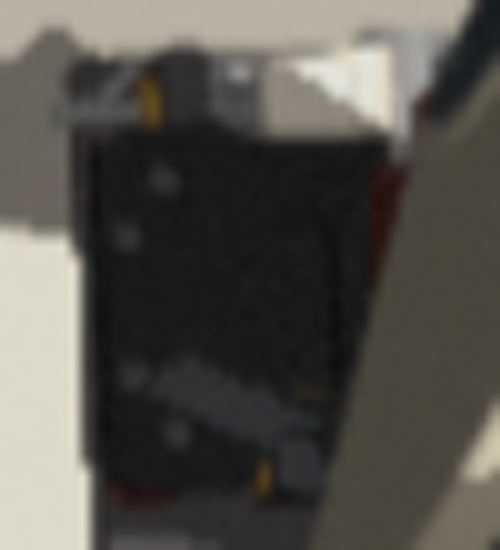

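View pics/c11.png

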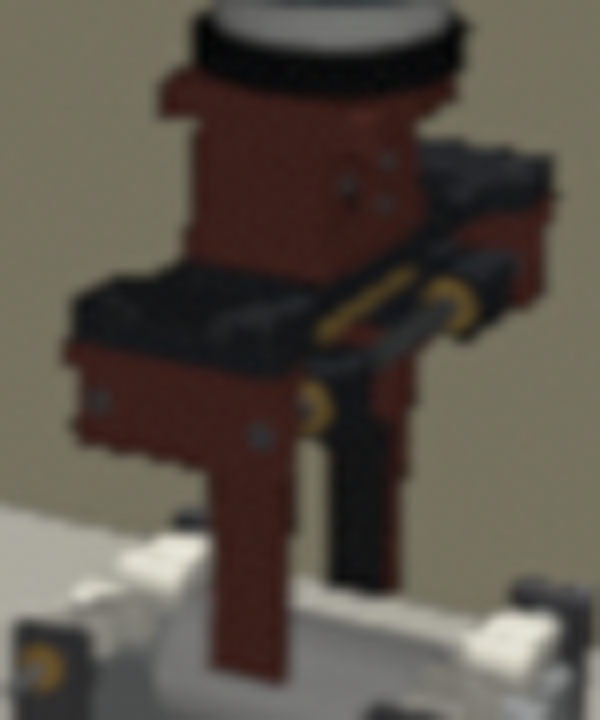

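The pictures put the fingertips about 30 mm higher than the reported TCP says: the tip row is at about 214, where 228 was expected. I'll go down in small guarded steps and compare image and force.

```bash
python3 -m creep '[{"tx":0,"ty":0,"tz":-8,"rx":0,"ry":0,"rz":0,"fingers":80},{"tx":0,"ty":0,"tz":-16,"rx":0,"ry":0,"rz":0,"fingers":80},{"tx":0,"ty":0,"tz":-18,"rx":0,"ry":0,"rz":0,"fingers":80},{"tx":0,"ty":0,"tz":-18,"rx":0,"ry":0,"rz":0,"fingers":80}]'; python3 - <<'E'
from go import *
st();snap('scene','scene5');crop('scene5',345,140,420,230,8,'c12')
for z in (14,25,35,45,50): print(z,proj('scene5',[[479.5+10,-209,z],[479.5-10,-209,z],[479,-222,z]]).round(1).tolist())
E
```

```text
t: 3.08
ee_pos: [479.0, -252.0, 22.5]
orientation: [-0.014, 2.216, -2.215]
ft_force: [0.3, -0.2, 0.2]
width: 60.4
t 3.08 p [ 478.97 -251.97   22.55] rv [-0.014   2.2164 -2.2154] F [ 0.3 -0.2  0.2] M [ 0.05 -0.02  0.02] w 60.4 q [-0.51  0.57  1.91  0.    0.66  1.05]
14 [[368.6, 235.1], [376.2, 237.2], [375.3, 233.9]]
25 [[368.7, 230.9], [376.3, 233.0], [375.4, 229.8]]
35 [[368.8, 227.0], [376.4, 229.1], [375.5, 225.9]]
45 [[368.9, 223.1], [376.6, 225.2], [375.6, 222.0]]
50 [[368.9, 221.2], [376.6, 223.2], [375.7, 220.1]]
```

View pics/c12.png

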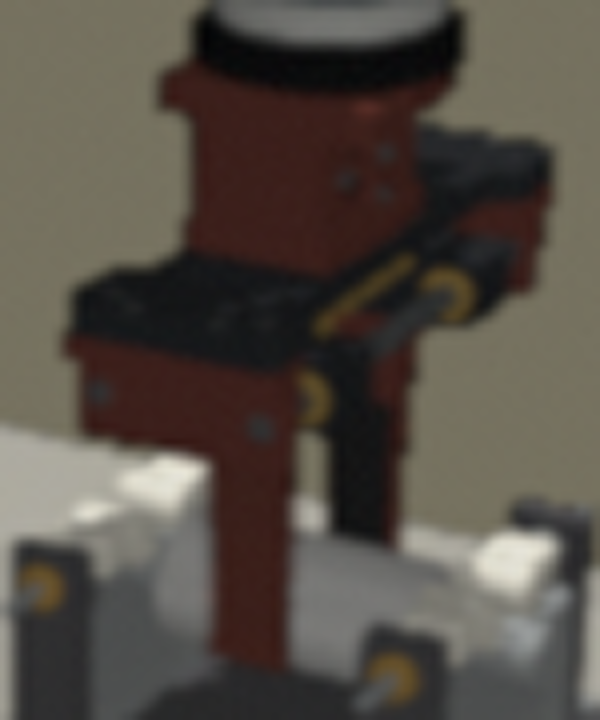

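```bash
python3 -m creep '[{"tx":0,"ty":0,"tz":-2,"rx":0,"ry":0,"rz":0,"fingers":80},{"tx":0,"ty":0,"tz":-4,"rx":0,"ry":0,"rz":0,"fingers":80},{"tx":0,"ty":0,"tz":-4,"rx":0,"ry":0,"rz":0,"fingers":80}]';  python3 -m creep '[{"tx":0,"ty":0,"tz":-1,"rx":0,"ry":0,"rz":0,"fingers":80},{"tx":0,"ty":0,"tz":-1,"rx":0,"ry":0,"rz":0,"fingers":80}]'; python3 -m creep '[{"tx":0,"ty":0,"tz":-1,"rx":0,"ry":0,"rz":0,"fingers":80},{"tx":0,"ty":0,"tz":-1,"rx":0,"ry":0,"rz":0,"fingers":80}]'
```

```text
t: 3.5
ee_pos: [479.1, -252.1, 18.8]
orientation: [-0.013, 2.216, -2.216]
ft_force: [-0.9, -0.4, -0.2]
width: 60.2
t: 3.75
ee_pos: [479.2, -252.1, 17.9]
orientation: [-0.013, 2.216, -2.216]
ft_force: [0.8, 1.4, -0.6]
width: 60.6
t: 4.0
ee_pos: [479.2, -252.1, 16.9]
orientation: [-0.013, 2.216, -2.215]
ft_force: [0.3, 0.1, 0.0]
width: 60.1
```

```bash
python3 -m creep '[{"tx":0,"ty":0,"tz":-1,"rx":0,"ry":0,"rz":0,"fingers":80},{"tx":0,"ty":0,"tz":-1,"rx":0,"ry":0,"rz":0,"fingers":80}]';  python3 -m creep '[{"tx":0,"ty":0,"tz":-1,"rx":0,"ry":0,"rz":0,"fingers":80},{"tx":0,"ty":0,"tz":-1,"rx":0,"ry":0,"rz":0,"fingers":80}]'; python3 -m creep '[{"tx":0,"ty":0,"tz":-1,"rx":0,"ry":0,"rz":0,"fingers":80},{"tx":0,"ty":0,"tz":-1,"rx":0,"ry":0,"rz":0,"fingers":80}]'
python3 - <<'E'
from go import *
st();snap('scene','scene6');crop('scene6',345,140,420,230,8,'c13')
E
```

```text
t: 4.25
ee_pos: [479.2, -252.1, 15.9]
orientation: [-0.013, 2.216, -2.215]
ft_force: [0.1, 0.6, -0.2]
width: 60.7
t: 4.5
ee_pos: [479.1, -252.1, 14.9]
orientation: [-0.013, 2.216, -2.216]
ft_force: [-0.1, -1.3, -0.5]
width: 60.2
t: 4.75
ee_pos: [479.1, -252.1, 13.9]
orientation: [-0.013, 2.216, -2.216]
ft_force: [-0.9, -0.2, 0.2]
width: 60.5
t 4.75 p [ 479.14 -252.09   13.88] rv [-0.0132  2.2157 -2.2155] F [-0.9 -0.2  0.2] M [0.   0.03 0.01] w 60.5 q [-0.51  0.59  1.91  0.    0.65  1.05]
```

View pics/c13.png

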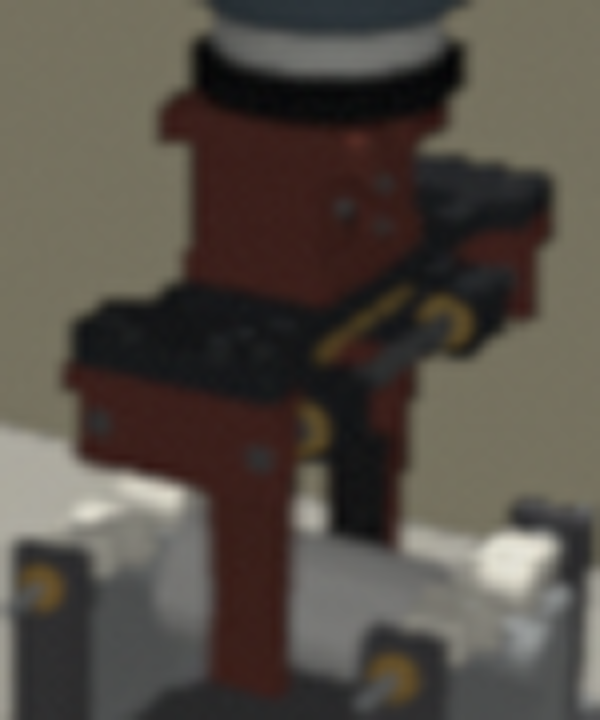

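No contact with nominal tips 4 mm below the base top, so the reported z really does read about 32 mm low. I'll use the image height: down 4 more, then close.

```bash
python3 -m creep '[{"tx":0,"ty":0,"tz":-2,"rx":0,"ry":0,"rz":0,"fingers":80},{"tx":0,"ty":0,"tz":-4,"rx":0,"ry":0,"rz":0,"fingers":80},{"tx":0,"ty":0,"tz":-4,"rx":0,"ry":0,"rz":0,"fingers":130},{"tx":0,"ty":0,"tz":-4,"rx":0,"ry":0,"rz":0,"fingers":130}]'; python3 -m creep '[{"tx":0,"ty":0,"tz":0,"rx":0,"ry":0,"rz":0,"fingers":255},{"tx":0,"ty":0,"tz":0,"rx":0,"ry":0,"rz":0,"fingers":255},{"tx":0,"ty":0,"tz":0,"rx":0,"ry":0,"rz":0,"fingers":255}]'
python3 - <<'E'
from go import *
st();snap('scene','scene7');crop('scene7',345,140,420,230,8,'c14')
E
```

```text
t: 5.3
ee_pos: [479.2, -252.1, 9.9]
orientation: [-0.013, 2.216, -2.216]
ft_force: [-0.1, -0.5, 0.8]
width: 44.8
t: 5.68
ee_pos: [479.1, -250.8, 9.9]
orientation: [-0.013, 2.218, -2.214]
ft_force: [0.7, 6.8, 1.4]
width: 39.2
t 5.67 p [ 479.08 -250.81    9.92] rv [-0.0127  2.2182 -2.2142] F [0.7 6.8 1.4] M [ 1.19 -0.27 -0.13] w 39.2 q [-0.51  0.59  1.91  0.    0.64  1.05]
```

View pics/c14.png

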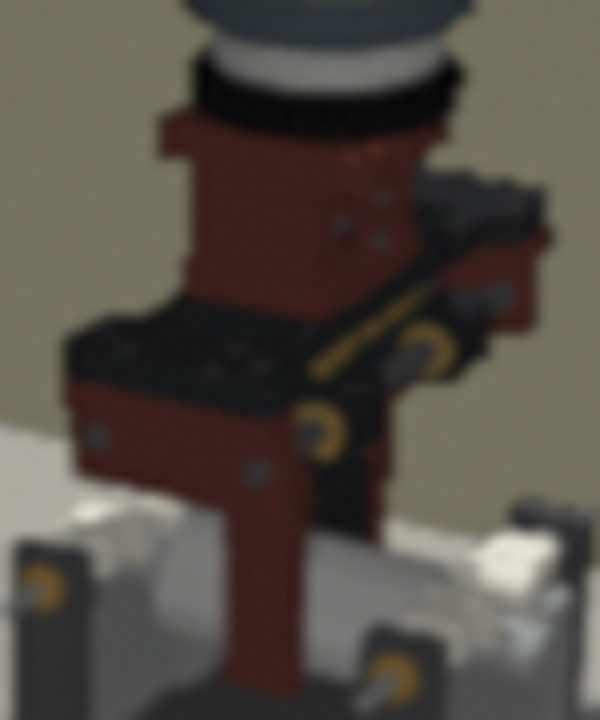

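```bash
python3 -m creep '[{"tx":0,"ty":1.3,"tz":0,"rx":0,"ry":0,"rz":0,"fingers":255},{"tx":0,"ty":1.3,"tz":0,"rx":0,"ry":0,"rz":0,"fingers":255}]'; python3 -m creep '[{"tx":0,"ty":0,"tz":2,"rx":0,"ry":0,"rz":0,"fingers":255},{"tx":0,"ty":0,"tz":4,"rx":0,"ry":0,"rz":0,"fingers":255},{"tx":0,"ty":0,"tz":6,"rx":0,"ry":0,"rz":0,"fingers":255},{"tx":0,"ty":0,"tz":6,"rx":0,"ry":0,"rz":0,"fingers":255}]'
```

```text
t: 5.98
ee_pos: [479.1, -250.8, 9.9]
orientation: [-0.013, 2.216, -2.216]
ft_force: [-0.3, 1.1, -0.6]
width: 39.2
t: 6.48
ee_pos: [478.4, -250.5, 15.9]
orientation: [-0.015, 2.217, -2.216]
ft_force: [-2.9, -0.2, -10.5]
width: 39.3
```

```bash
python3 -m creep '[{"tx":0,"ty":0,"tz":3,"rx":0,"ry":0,"rz":0,"fingers":255},{"tx":0,"ty":0,"tz":6,"rx":0,"ry":0,"rz":0,"fingers":255},{"tx":0,"ty":0,"tz":6,"rx":0,"ry":0,"rz":0,"fingers":255}]'
python3 - <<'E'
from go import *
st();snap('scene','scene8');crop('scene8',345,140,420,230,8,'c15')
E
```

```text
t: 6.85
ee_pos: [479.9, -251.2, 23.0]
orientation: [-0.011, 2.214, -2.216]
ft_force: [-2.3, -0.1, -0.6]
width: 39.8
t 6.85 p [ 479.92 -251.2    23.02] rv [-0.0115  2.2139 -2.2157] F [-2.3 -0.1 -0.6] M [0.11 0.41 0.01] w 39.8 q [-0.5   0.57  1.91  0.    0.66  1.05]
```

View pics/c15.png

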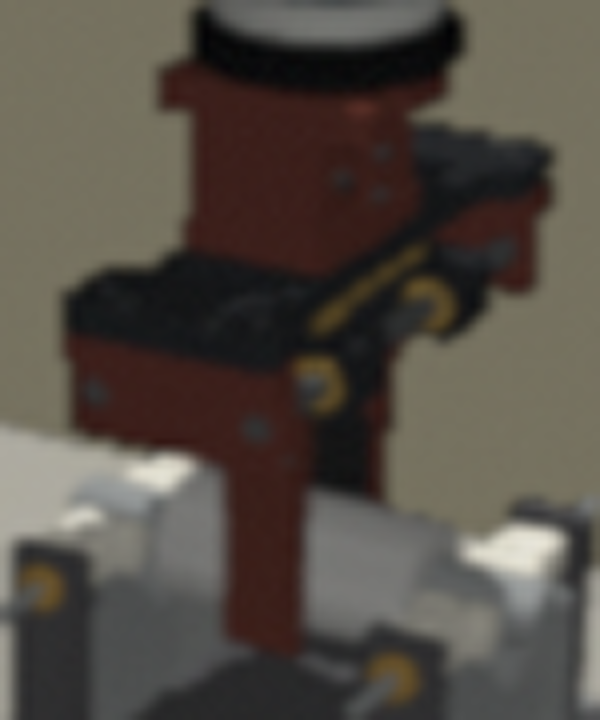

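The roller is out of the V and rising with the gripper, well gripped. Lifting on up.

```bash
python3 -m creep '[{"tx":0,"ty":0,"tz":10,"rx":0,"ry":0,"rz":0,"fingers":255},{"tx":0,"ty":0,"tz":40,"rx":0,"ry":0,"rz":0,"fingers":255},{"tx":0,"ty":0,"tz":90,"rx":0,"ry":0,"rz":0,"fingers":255},{"tx":0,"ty":0,"tz":140,"rx":0,"ry":0,"rz":0,"fingers":255},{"tx":0,"ty":0,"tz":190,"rx":0,"ry":0,"rz":0,"fingers":255},{"tx":0,"ty":0,"tz":190,"rx":0,"ry":0,"rz":0,"fingers":255}]'
python3 - <<'E'
from go import *
st();snap('scene','scene9');snap('top','top9');goal(476.4,267.7,260-32,-.035)
from ov import *
overlay('scene9',[(roller,(479.5,-251,260,.012),(0,0,255))],340,60,440,250,3,'o9')
E
```

```text
t: 7.65
ee_pos: [482.2, -252.4, 217.2]
orientation: [-0.003, 2.205, -2.217]
ft_force: [-0.4, -0.3, -4.6]
width: 39.6
t 7.65 p [ 482.21 -252.43  217.16] rv [-0.003   2.2053 -2.2165] F [-0.4 -0.3 -4.6] M [0.02 0.02 0.04] w 39.6 q [-0.5   0.28  1.8   0.    1.05  1.05]
f 1 rot [-2.0000e-03  1.1000e-03  3.0947e+00] shift [ -2.82 518.47   4.56]
f -1 rot [ 0.0007  0.0013 -0.0469] shift [ -2.82 518.47   4.56]
```

View pics/o9.png

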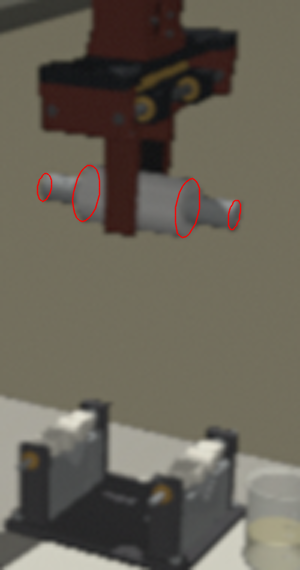

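View pics/top9.png

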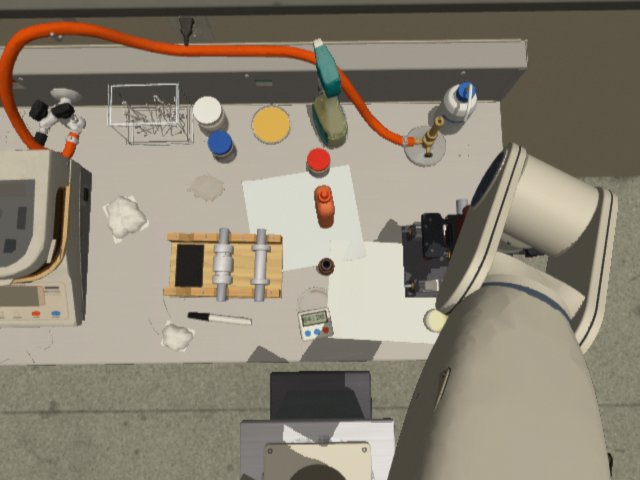

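```bash
python3 -m creep '[{"tx":0,"ty":0,"tz":0,"rx":0,"ry":0,"rz":0,"fingers":255},{"tx":-3,"ty":60,"tz":0,"rx":0,"ry":0,"rz":-0.047,"fingers":255},{"tx":-3,"ty":120,"tz":0,"rx":0,"ry":0,"rz":-0.047,"fingers":255},{"tx":-3,"ty":180,"tz":0,"rx":0,"ry":0,"rz":-0.047,"fingers":255},{"tx":-3,"ty":240,"tz":0,"rx":0,"ry":0,"rz":-0.047,"fingers":255},{"tx":-3,"ty":300,"tz":0,"rx":0,"ry":0,"rz":-0.047,"fingers":255},{"tx":-3,"ty":360,"tz":0,"rx":0,"ry":0,"rz":-0.047,"fingers":255},{"tx":-3,"ty":420,"tz":0,"rx":0,"ry":0,"rz":-0.047,"fingers":255},{"tx":-3,"ty":480,"tz":0,"rx":0,"ry":0,"rz":-0.047,"fingers":255},{"tx":-3,"ty":518.5,"tz":0,"rx":0,"ry":0,"rz":-0.047,"fingers":255}]'
python3 -m creep '[{"tx":0,"ty":0,"tz":-50,"rx":0,"ry":0,"rz":0,"fingers":255},{"tx":0,"ty":0,"tz":-100,"rx":0,"ry":0,"rz":0,"fingers":255},{"tx":0,"ty":0,"tz":-130,"rx":0,"ry":0,"rz":0,"fingers":255},{"tx":0,"ty":0,"tz":-130,"rx":0,"ry":0,"rz":0,"fingers":255},{"tx":0,"ty":0,"tz":-130,"rx":0,"ry":0,"rz":0,"fingers":255}]'
python3 - <<'E'
from go import *
st();snap('scene','scene10');snap('top','top10');goal(476.4,267.7,45-32,-.035)
from ov import *
o=ctrl.get_obs()['ee_pos']
it=[(roller,(o[0],o[1],o[2]+43,-.035),(0,0,255)),(roller,(476.5,267.6,45,-.035),(0,255,0))]
overlay('scene10',it,160,190,340,400,2.8,'o10')
overlay('top10',it,135,200,305,320,4.6,'o11')
E
```

```text
t: 9.0
ee_pos: [475.0, 269.9, 210.1]
orientation: [-0.034, -2.202, 2.205]
ft_force: [0.3, -0.5, -4.0]
width: 39.5
t: 9.62
ee_pos: [476.5, 267.8, 82.2]
orientation: [-0.039, -2.204, 2.204]
ft_force: [0.3, -0.2, -2.3]
width: 39.1
t 9.62 p [476.53 267.79  82.2 ] rv [-0.0389 -2.2036  2.2036] F [ 0.3 -0.2 -2.3] M [ 0.02 -0.01  0.05] w 39.1 q [0.49 0.48 1.88 0.   0.79 2.1 ]
f 1 rot [ 3.2000e-03  1.7000e-03 -3.1413e+00] shift [ -0.8   -0.44 -81.22]
f -1 rot [-0.0011  0.002   0.0003] shift [ -0.8   -0.44 -81.22]
```

View pics/o10.png

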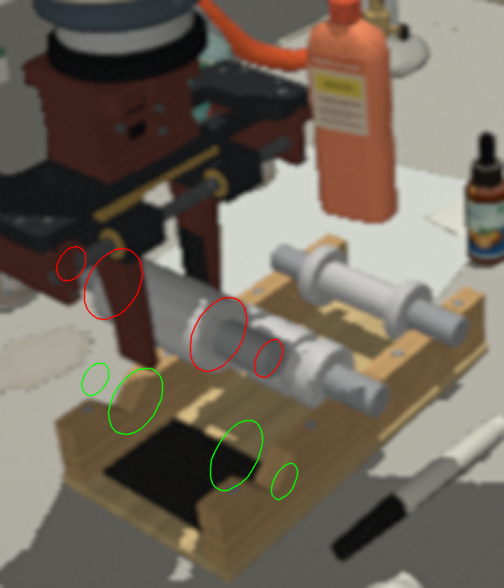

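View pics/o11.png

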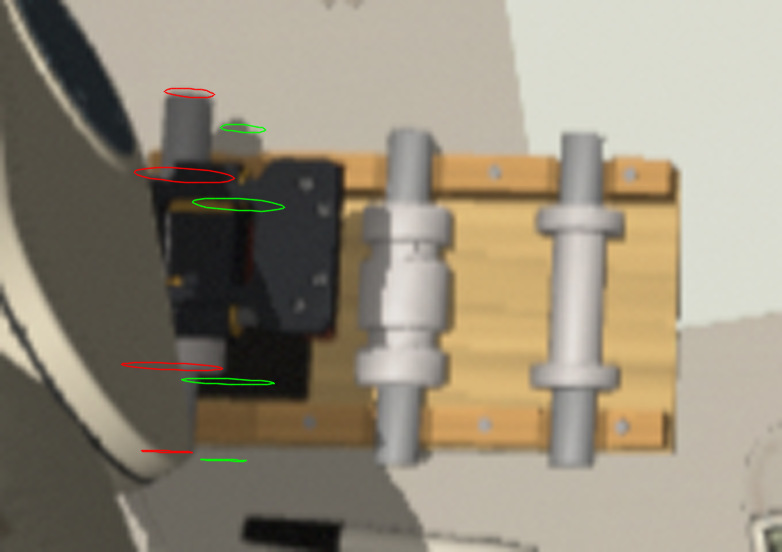

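```bash
python3 -m creep '[{"tx":0,"ty":0,"tz":-40,"rx":0,"ry":0,"rz":0,"fingers":255},{"tx":0,"ty":0,"tz":-68,"rx":0,"ry":0,"rz":0,"fingers":255},{"tx":0,"ty":0,"tz":-74,"rx":0,"ry":0,"rz":0,"fingers":255},{"tx":0,"ty":0,"tz":-74,"rx":0,"ry":0,"rz":0,"fingers":255}]'
python3 -m creep '[{"tx":0,"ty":0,"tz":-2,"rx":0,"ry":0,"rz":0,"fingers":255},{"tx":0,"ty":0,"tz":-3,"rx":0,"ry":0,"rz":0,"fingers":255},{"tx":0,"ty":0,"tz":-3,"rx":0,"ry":0,"rz":0,"fingers":255}]'
python3 -m creep '[{"tx":0,"ty":0,"tz":-2,"rx":0,"ry":0,"rz":0,"fingers":255},{"tx":0,"ty":0,"tz":-2,"rx":0,"ry":0,"rz":0,"fingers":255}]'
```

```text
t: 10.22
ee_pos: [476.9, 268.0, 8.9]
orientation: [-0.04, -2.205, 2.203]
ft_force: [0.4, 0.5, -3.6]
width: 39.1
t: 10.6
ee_pos: [476.5, 267.8, 5.4]
orientation: [-0.039, -2.204, 2.204]
ft_force: [-0.1, 0.0, -4.1]
width: 39.5
t: 10.85
ee_pos: [476.7, 268.3, 3.4]
orientation: [-0.04, -2.205, 2.203]
ft_force: [-0.5, 2.9, 3.3]
width: 39.3
```

```bash
python3 -m creep '[{"tx":0,"ty":0.8,"tz":-1,"rx":0,"ry":0,"rz":0,"fingers":255},{"tx":0,"ty":0.8,"tz":-1,"rx":0,"ry":0,"rz":0,"fingers":255},{"tx":0,"ty":0.8,"tz":-1,"rx":0,"ry":0,"rz":0,"fingers":255}]'
python3 - <<'E'
from go import *
st();snap('scene','scene12')
from ov import *
it=[(roller,(476.5,268.3,45,-.035),(0,255,0))]
overlay('scene12',it,170,220,340,400,3.3,'o12')
E
```

```text
t: 11.22
ee_pos: [476.9, 268.8, 2.9]
orientation: [-0.04, -2.205, 2.204]
ft_force: [-2.0, -1.0, 9.8]
width: 39.3
t 11.22 p [476.87 268.76   2.89] rv [-0.04   -2.205   2.2038] F [-2.  -1.   9.8] M [0.04 0.32 0.01] w 39.3 q [ 0.49  0.61  1.9  -0.    0.63  2.1 ]
```

View pics/o12.png

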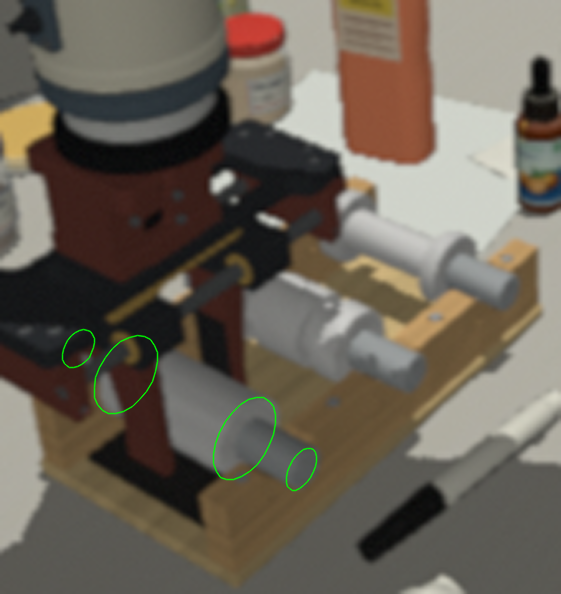

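Seated in the pad seat: +10 N up and almost no side force. Opening part way, then up.

```bash
python3 -m creep '[{"tx":0,"ty":0,"tz":1,"rx":0,"ry":0,"rz":0,"fingers":80},{"tx":0,"ty":0,"tz":1,"rx":0,"ry":0,"rz":0,"fingers":80},{"tx":0,"ty":0,"tz":1,"rx":0,"ry":0,"rz":0,"fingers":80},{"tx":0,"ty":0,"tz":1,"rx":0,"ry":0,"rz":0,"fingers":80},{"tx":0,"ty":0,"tz":20,"rx":0,"ry":0,"rz":0,"fingers":80},{"tx":0,"ty":0,"tz":60,"rx":0,"ry":0,"rz":0,"fingers":80},{"tx":0,"ty":0,"tz":100,"rx":0,"ry":0,"rz":0,"fingers":80},{"tx":0,"ty":0,"tz":100,"rx":0,"ry":0,"rz":0,"fingers":80}]'
python3 - <<'E'
from go import *
st();snap('scene','scene13');snap('top','top13');goal(474,189.6,145-32,-.035)
from ov import *
it=[(roller,(476.5,268.3,45,-.035),(0,255,0)),(roller,(474,189.6,45,-.035),(0,0,255))]
overlay('scene13',it,170,220,340,400,3.3,'o13')
overlay('top13',it,135,200,305,320,4.6,'o14')
E
```

```text
t: 12.28
ee_pos: [478.6, 269.8, 106.1]
orientation: [-0.046, -2.211, 2.203]
ft_force: [0.1, 0.4, 0.1]
width: 60.1
t 12.28 p [478.58 269.77 106.11] rv [-0.0459 -2.2107  2.2029] F [0.1 0.4 0.1] M [0.02 0.05 0.02] w 60.1 q [0.49 0.44 1.87 0.   0.83 2.1 ]
f 1 rot [ 2.0000e-03  1.1000e-03 -3.1414e+00] shift [ -2.36 -78.97  -0.86]
f -1 rot [-0.0007  0.0013  0.0002] shift [ -2.36 -78.97  -0.86]
```

View pics/o13.png

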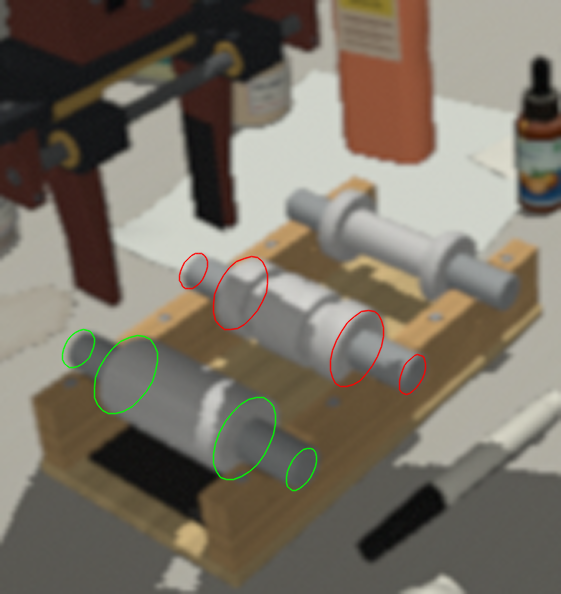

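View pics/o14.png

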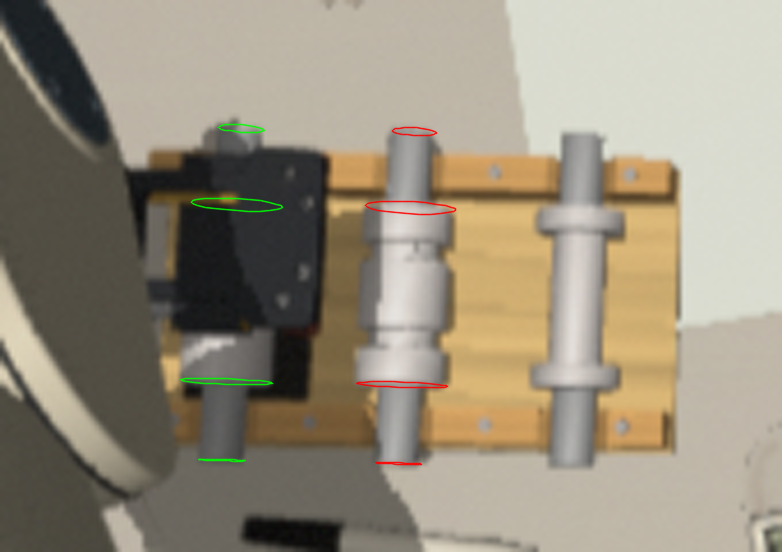

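```bash
python3 -m creep '[{"tx":-2,"ty":-50,"tz":0,"rx":0,"ry":0,"rz":0.004,"fingers":80},{"tx":-2,"ty":-78,"tz":0,"rx":0,"ry":0,"rz":0.004,"fingers":80},{"tx":-2,"ty":-78,"tz":-10,"rx":0,"ry":0,"rz":0.004,"fingers":80},{"tx":-2,"ty":-78,"tz":-40,"rx":0,"ry":0,"rz":0.004,"fingers":80},{"tx":-2,"ty":-78,"tz":-40,"rx":0,"ry":0,"rz":0.004,"fingers":80}]'
python3 - <<'E'
from go import *
st();snap('scene','scene14');snap('top','top14')
crop('scene14',170,200,340,380,3.3,'c16');crop('top14',155,210,295,310,5.5,'c17')
E
```

```text
t: 13.0
ee_pos: [472.1, 190.4, 59.5]
orientation: [-0.028, -2.201, 2.205]
ft_force: [-0.1, 1.7, 0.4]
width: 60.4
t 13.0 p [472.07 190.39  59.47] rv [-0.0282 -2.2012  2.2054] F [-0.1  1.7  0.4] M [ 0.02 -0.04  0.04] w 60.4 q [0.36 0.47 1.97 0.   0.71 1.96]
```

View pics/c16.png

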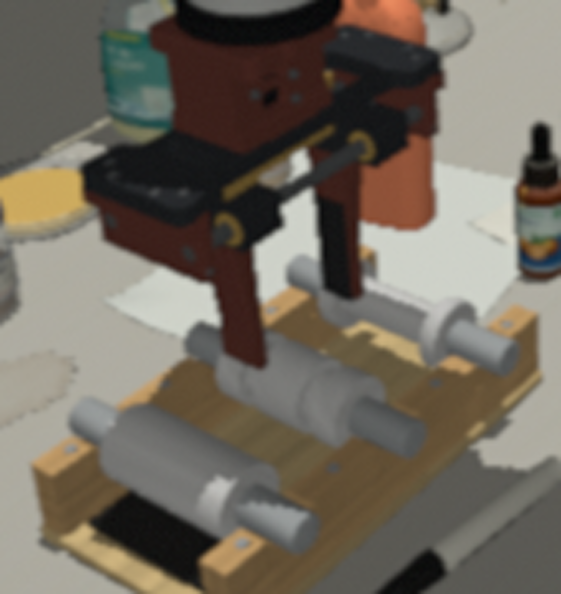

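View pics/c17.png

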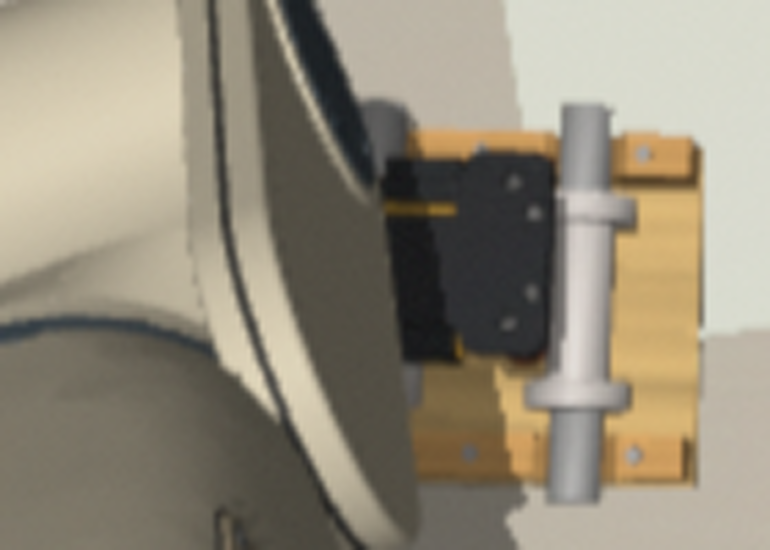

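```bash
python3 -m creep '[{"tx":0,"ty":0,"tz":-20,"rx":0,"ry":0,"rz":0,"fingers":80},{"tx":0,"ty":0,"tz":-40,"rx":0,"ry":0,"rz":0,"fingers":80},{"tx":0,"ty":0,"tz":-55,"rx":0,"ry":0,"rz":0,"fingers":80},{"tx":0,"ty":0,"tz":-60,"rx":0,"ry":0,"rz":0,"fingers":80},{"tx":0,"ty":0,"tz":-60,"rx":0,"ry":0,"rz":0,"fingers":80}]'
python3 - <<'E'
from ov import *
from go import *
st();snap('scene','scene15');crop('scene15',200,220,320,330,6,'c18')
land=ring(15,20)+ring(-15,20)
tips=box(-10,10,30,43,0,60)
overlay('scene15',[(land,(474,190.3,45,-.03),(0,0,255)),(tips,(474,190.3,26,-.03),(0,255,0))],200,220,320,330,6,'o18')
E
```

```text
t: 13.72
ee_pos: [474.3, 190.7, 2.1]
orientation: [-0.034, -2.206, 2.206]
ft_force: [-0.3, -0.3, 0.1]
width: 60.6
t 13.72 p [474.33 190.65   2.07] rv [-0.0342 -2.2058  2.2058] F [-0.3 -0.3  0.1] M [0.01 0.   0.04] w 60.6 q [0.36 0.58 1.98 0.   0.58 1.96]
```

View pics/c18.png

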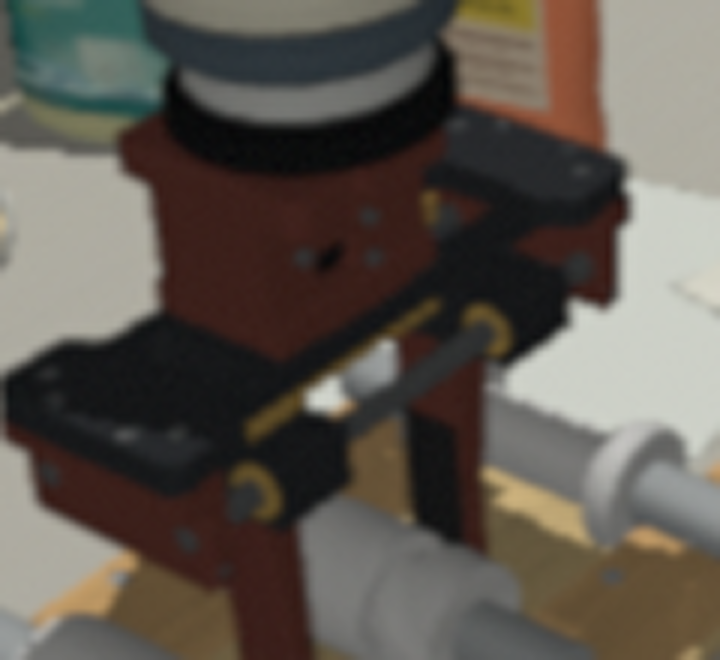

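View pics/o18.png

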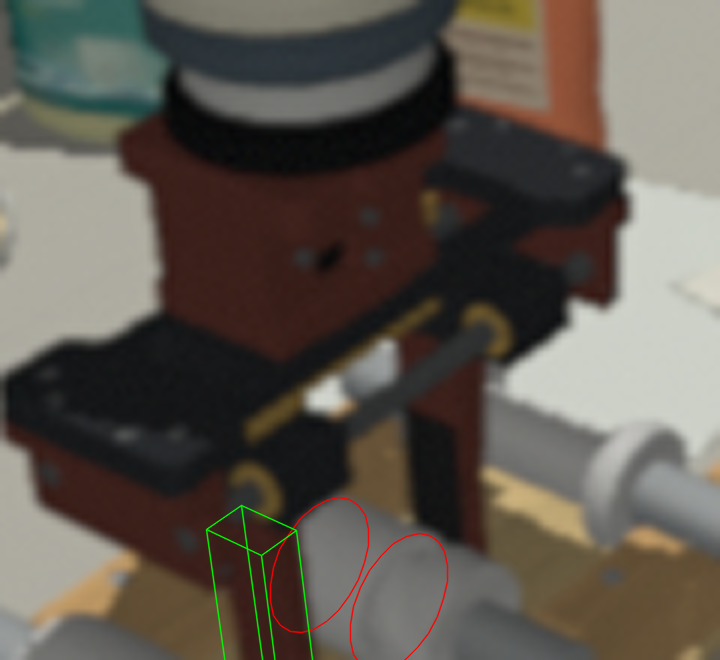

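```bash
python3 -m creep '[{"tx":0,"ty":0,"tz":0,"rx":0,"ry":0,"rz":0,"fingers":130},{"tx":0,"ty":0,"tz":0,"rx":0,"ry":0,"rz":0,"fingers":255},{"tx":0,"ty":0,"tz":0,"rx":0,"ry":0,"rz":0,"fingers":255},{"tx":0,"ty":0,"tz":0,"rx":0,"ry":0,"rz":0,"fingers":255},{"tx":0,"ty":0,"tz":0,"rx":0,"ry":0,"rz":0,"fingers":255}]'
```

```text
t: 14.4
ee_pos: [474.5, 190.7, 2.3]
orientation: [-0.035, -2.206, 2.206]
ft_force: [-1.3, 2.9, 4.7]
width: 39.6
```

```bash
python3 -m creep '[{"tx":0,"ty":0,"tz":5,"rx":0,"ry":0,"rz":0,"fingers":255},{"tx":0,"ty":0,"tz":20,"rx":0,"ry":0,"rz":0,"fingers":255},{"tx":0,"ty":0,"tz":60,"rx":0,"ry":0,"rz":0,"fingers":255},{"tx":0,"ty":0,"tz":110,"rx":0,"ry":0,"rz":0,"fingers":255},{"tx":0,"ty":0,"tz":160,"rx":0,"ry":0,"rz":0,"fingers":255},{"tx":0,"ty":0,"tz":210,"rx":0,"ry":0,"rz":0,"fingers":255},{"tx":0,"ty":0,"tz":210,"rx":0,"ry":0,"rz":0,"fingers":255},{"tx":0,"ty":0,"tz":210,"rx":0,"ry":0,"rz":0,"fingers":255},{"tx":0,"ty":0,"tz":210,"rx":0,"ry":0,"rz":0,"fingers":255}]'
python3 - <<'E'
from ov import *
from go import *
st();snap('scene','scene16')
o=ctrl.get_obs()['ee_pos']
overlay('scene16',[(roller+ring(15,20)+ring(-15,20),(o[0],o[1],o[2]+43,-.03),(0,0,255))],190,120,330,260,5,'o19')
overlay('scene16',[],170,220,340,400,3.3,'c20')
E
```

```text
t: 15.52
ee_pos: [472.9, 189.9, 210.3]
orientation: [-0.031, -2.203, 2.205]
ft_force: [-0.5, -0.4, -2.0]
width: 39.4
t 15.53 p [472.88 189.94 210.3 ] rv [-0.0309 -2.2027  2.2055] F [-0.5 -0.4 -2. ] M [-0.03  0.    0.05] w 39.4 q [ 0.36  0.24  1.87 -0.    1.03  1.96]
```

View pics/o19.png

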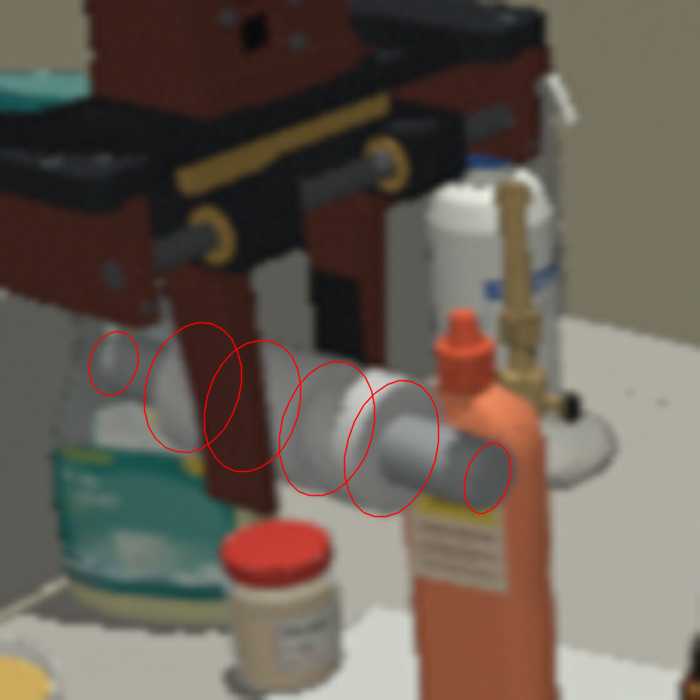

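View pics/c20.png

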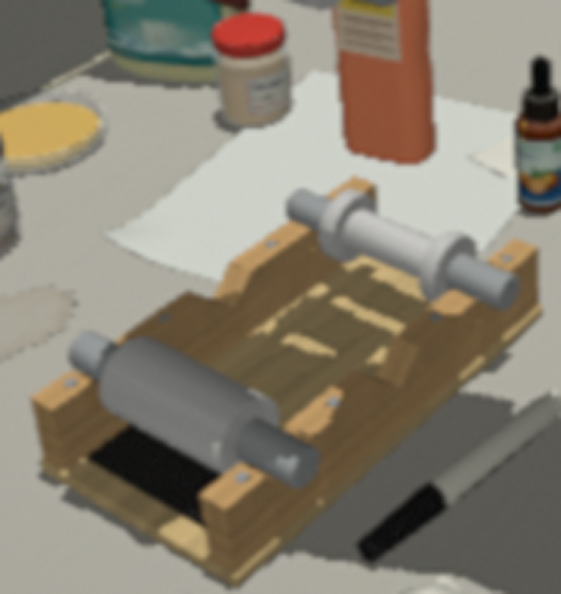

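The grooved roller is held on its middle land, and the plain one lies in the pad seat. Carrying it across to the stand.

```bash
python3 -m creep '[{"tx":0,"ty":-60,"tz":0,"rx":0,"ry":0,"rz":0.043,"fingers":255},{"tx":3,"ty":-120,"tz":0,"rx":0,"ry":0,"rz":0.043,"fingers":255},{"tx":5.2,"ty":-180,"tz":0,"rx":0,"ry":0,"rz":0.043,"fingers":255},{"tx":5.2,"ty":-240,"tz":0,"rx":0,"ry":0,"rz":0.043,"fingers":255},{"tx":5.2,"ty":-300,"tz":0,"rx":0,"ry":0,"rz":0.043,"fingers":255},{"tx":5.2,"ty":-360,"tz":0,"rx":0,"ry":0,"rz":0.043,"fingers":255},{"tx":5.2,"ty":-420,"tz":0,"rx":0,"ry":0,"rz":0.043,"fingers":255},{"tx":5.2,"ty":-441.3,"tz":0,"rx":0,"ry":0,"rz":0.043,"fingers":255},{"tx":5.2,"ty":-441.3,"tz":0,"rx":0,"ry":0,"rz":0.043,"fingers":255}]'
python3 -m creep '[{"tx":0,"ty":0,"tz":-50,"rx":0,"ry":0,"rz":0,"fingers":255},{"tx":0,"ty":0,"tz":-100,"rx":0,"ry":0,"rz":0,"fingers":255},{"tx":0,"ty":0,"tz":-130,"rx":0,"ry":0,"rz":0,"fingers":255},{"tx":0,"ty":0,"tz":-140,"rx":0,"ry":0,"rz":0,"fingers":255},{"tx":0,"ty":0,"tz":-140,"rx":0,"ry":0,"rz":0,"fingers":255},{"tx":0,"ty":0,"tz":-140,"rx":0,"ry":0,"rz":0,"fingers":255},{"tx":0,"ty":0,"tz":-140,"rx":0,"ry":0,"rz":0,"fingers":255}]'
python3 - <<'E'
from ov import *
from go import *
st();snap('scene','scene17');snap('top','top17')
o=ctrl.get_obs()['ee_pos']
it=[(roller+ring(15,20)+ring(-15,20),(o[0],o[1],o[2]+43,.012),(0,0,255)),(roller,(479.5,-251.5,52,.012),(0,255,0)),(standm,(480,-251.5,0,.012),(0,255,0))]
overlay('scene17',it,330,130,450,260,5,'o20');overlay('top17',it,385,190,485,310,5,'o21')
goal(479.5,-250.8,52-32,.012)
E
```

```text
t: 16.7
ee_pos: [478.8, -251.4, 210.8]
orientation: [-0.013, 2.219, -2.216]
ft_force: [-0.4, 1.0, -2.4]
width: 39.5
t: 17.58
ee_pos: [480.3, -251.2, 73.3]
orientation: [-0.011, 2.213, -2.216]
ft_force: [-0.0, 0.5, -1.8]
width: 39.6
t 17.57 p [ 480.27 -251.16   73.26] rv [-0.0109  2.2133 -2.2157] F [-0.   0.5 -1.8] M [ 0.05 -0.04 -0.04] w 39.6 q [-0.5   0.48  1.89  0.    0.76  1.06]
f 1 rot [ 2.3000e-03 -1.2000e-03 -3.1413e+00] shift [ -0.43   0.31 -63.89]
f -1 rot [0.0008 0.0015 0.0003] shift [ -0.43   0.31 -63.89]
```

View pics/o20.png

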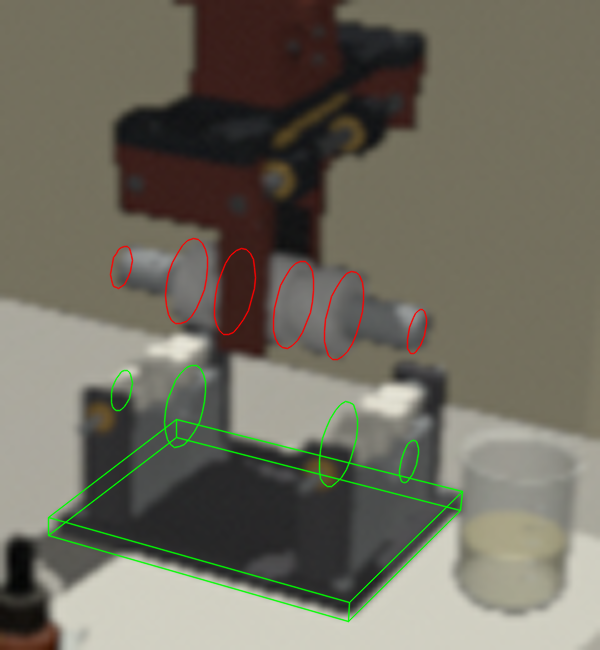

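View pics/o21.png

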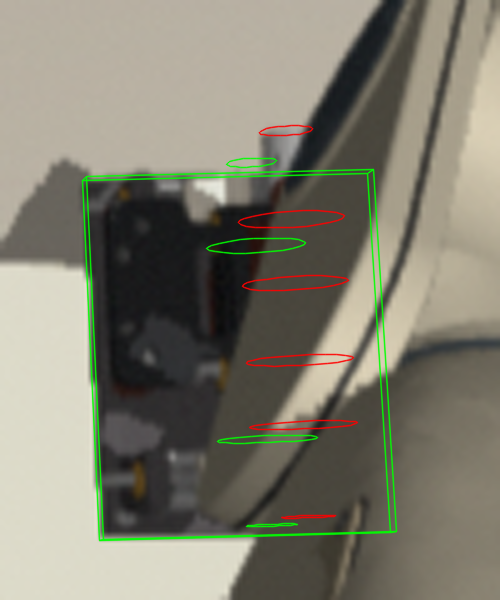

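```bash
python3 -m creep '[{"tx":0.8,"ty":0,"tz":-20,"rx":0,"ry":0,"rz":0,"fingers":255},{"tx":0.8,"ty":0,"tz":-38,"rx":0,"ry":0,"rz":0,"fingers":255},{"tx":0.8,"ty":0,"tz":-42,"rx":0,"ry":0,"rz":0,"fingers":255},{"tx":0.8,"ty":0,"tz":-42,"rx":0,"ry":0,"rz":0,"fingers":255}]'
python3 -m creep '[{"tx":0,"ty":0,"tz":-3,"rx":0,"ry":0,"rz":0,"fingers":255},{"tx":0,"ty":0,"tz":-6,"rx":0,"ry":0,"rz":0,"fingers":255},{"tx":0,"ty":0,"tz":-6,"rx":0,"ry":0,"rz":0,"fingers":255}]'
python3 -m creep '[{"tx":0,"ty":0,"tz":-2,"rx":0,"ry":0,"rz":0,"fingers":255},{"tx":0,"ty":0,"tz":-4,"rx":0,"ry":0,"rz":0,"fingers":255},{"tx":0,"ty":0,"tz":-4,"rx":0,"ry":0,"rz":0,"fingers":255}]'
```

```text
t: 18.18
ee_pos: [480.4, -251.0, 29.7]
orientation: [-0.013, 2.215, -2.216]
ft_force: [0.5, -0.7, -0.1]
width: 39.6
t: 18.55
ee_pos: [480.7, -251.0, 24.0]
orientation: [-0.012, 2.215, -2.216]
ft_force: [2.5, 0.0, -0.8]
width: 39.4
t: 18.92
ee_pos: [479.9, -250.6, 19.5]
orientation: [-0.014, 2.216, -2.215]
ft_force: [1.4, -1.6, -4.1]
width: 39.3
```

```bash
python3 - <<'E'
from ov import *
from go import *
st();snap('scene','scene18');
it=[(roller,(480,-251.5,62,.012),(0,0,255))]
overlay('scene18',[],340,160,440,250,7,'c22')
E
```

```text
t 18.93 p [ 479.9  -250.63   19.47] rv [-0.0138  2.2162 -2.2154] F [ 1.4 -1.6 -4.1] M [-0.02 -0.23  0.02] w 39.3 q [-0.5   0.58  1.91  0.    0.66  1.06]
```

View pics/c22.png

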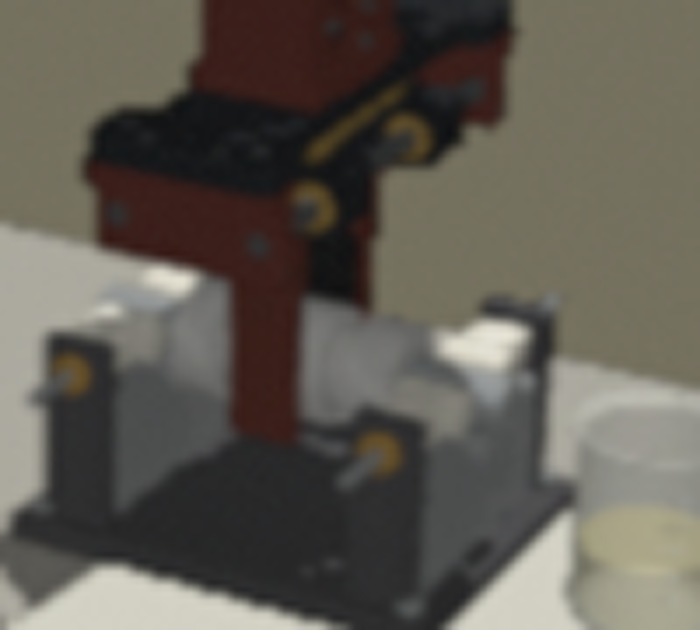

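The journals are entering between the noses. I'll keep pressing in small steps.

```bash
python3 -m creep '[{"tx":0,"ty":0,"tz":-2,"rx":0,"ry":0,"rz":0,"fingers":255},{"tx":0,"ty":0,"tz":-4,"rx":0,"ry":0,"rz":0,"fingers":255},{"tx":0,"ty":0,"tz":-4,"rx":0,"ry":0,"rz":0,"fingers":255}]'
python3 -m creep '[{"tx":0,"ty":0,"tz":-2,"rx":0,"ry":0,"rz":0,"fingers":255},{"tx":0,"ty":0,"tz":-4,"rx":0,"ry":0,"rz":0,"fingers":255},{"tx":0,"ty":0,"tz":-4,"rx":0,"ry":0,"rz":0,"fingers":255}]'
python3 -m creep '[{"tx":0,"ty":0,"tz":-1,"rx":0,"ry":0,"rz":0,"fingers":255},{"tx":0,"ty":0,"tz":-2,"rx":0,"ry":0,"rz":0,"fingers":255},{"tx":0,"ty":0,"tz":-2,"rx":0,"ry":0,"rz":0,"fingers":255}]'
```

```text
t: 19.35
ee_pos: [479.7, -250.6, 15.4]
orientation: [-0.014, 2.217, -2.215]
ft_force: [1.6, -0.8, -8.1]
width: 39.7
t: 19.73
ee_pos: [479.9, -250.6, 11.5]
orientation: [-0.014, 2.216, -2.215]
ft_force: [0.6, -0.7, -10.0]
width: 39.6
t: 20.1
ee_pos: [480.1, -250.8, 9.8]
orientation: [-0.013, 2.216, -2.215]
ft_force: [0.8, -0.5, -8.7]
width: 39.2
```

```bash
python3 -m creep '[{"tx":0,"ty":0,"tz":-1,"rx":0,"ry":0,"rz":0,"fingers":255},{"tx":0,"ty":0,"tz":-1,"rx":0,"ry":0,"rz":0,"fingers":255}]'
python3 -m creep '[{"tx":0,"ty":0,"tz":-1,"rx":0,"ry":0,"rz":0,"fingers":255},{"tx":0,"ty":0,"tz":-1,"rx":0,"ry":0,"rz":0,"fingers":255}]'
python3 -m creep '[{"tx":0,"ty":0,"tz":-1,"rx":0,"ry":0,"rz":0,"fingers":255},{"tx":0,"ty":0,"tz":-1,"rx":0,"ry":0,"rz":0,"fingers":255}]'
python3 - <<'E'
from ov import *
from go import *
st();snap('scene','scene19')
it=[(roller,(480,-251.5,52,.012),(0,0,255))]
overlay('scene19',it,340,160,440,250,7,'o22');overlay('scene19',[],340,160,440,250,7,'c23')
E
```

```text
t: 20.35
ee_pos: [480.2, -250.8, 9.3]
orientation: [-0.013, 2.215, -2.215]
ft_force: [-1.7, 1.0, 0.3]
width: 39.5
t: 20.6
ee_pos: [480.2, -250.8, 9.2]
orientation: [-0.013, 2.215, -2.215]
ft_force: [-4.4, 2.4, 11.7]
width: 39.4
t: 20.85
ee_pos: [480.3, -250.8, 9.1]
orientation: [-0.013, 2.215, -2.215]
ft_force: [-8.4, 5.2, 22.0]
width: 39.5
t 20.85 p [ 480.28 -250.81    9.14] rv [-0.013   2.2151 -2.2155] F [-8.4  5.2 22. ] M [0.72 1.19 0.09] w 39.5 q [-0.5   0.6   1.91 -0.    0.64  1.06]
```

View pics/c23.png

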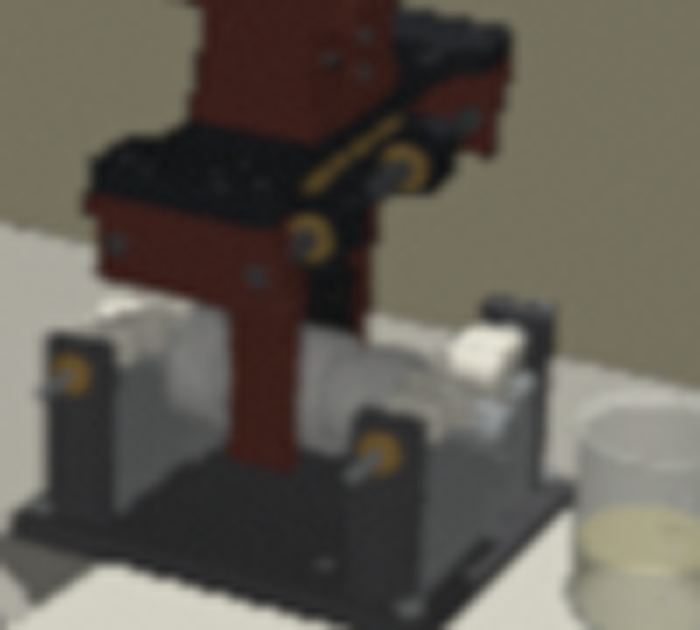

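View pics/o22.png

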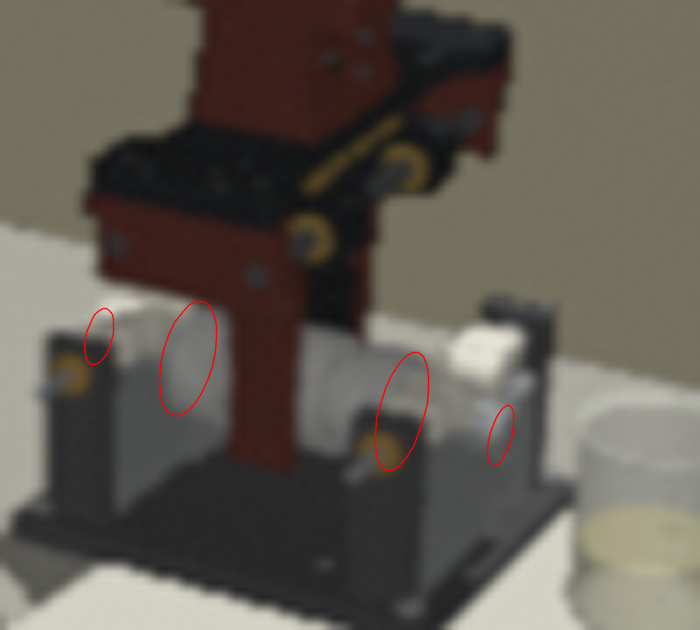

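The roller hit a hard stop at ee z 9.2, which is the height predicted for seated. I'll ease the preload while still holding and compare the jaws with the first seated picture.

```bash
python3 -m creep '[{"tx":0,"ty":0,"tz":1,"rx":0,"ry":0,"rz":0,"fingers":255},{"tx":0,"ty":0,"tz":1,"rx":0,"ry":0,"rz":0,"fingers":255},{"tx":0,"ty":0,"tz":1,"rx":0,"ry":0,"rz":0,"fingers":255}]'; python3 - <<'E'
from ov import *
from go import *
st();snap('scene','scene20')
a=[cv2.resize(ld(f)['p'][175:235,335:430],None,fx=4,fy=4,interpolation=cv2.INTER_CUBIC) for f in('scene7','scene20','scene18')]
cv2.imwrite('pics/c24.png',np.vstack([np.hstack(a[:2]),np.hstack([a[2],a[1]])]))
E
```

```text
t: 21.28
ee_pos: [480.2, -250.8, 9.2]
orientation: [-0.013, 2.215, -2.215]
ft_force: [-5.6, 2.6, 11.8]
width: 39.3
t 21.27 p [ 480.25 -250.81    9.19] rv [-0.013   2.2152 -2.2155] F [-5.6  2.6 11.8] M [0.42 0.86 0.1 ] w 39.3 q [-0.5   0.6   1.91 -0.    0.64  1.06]
```

View pics/c24.png

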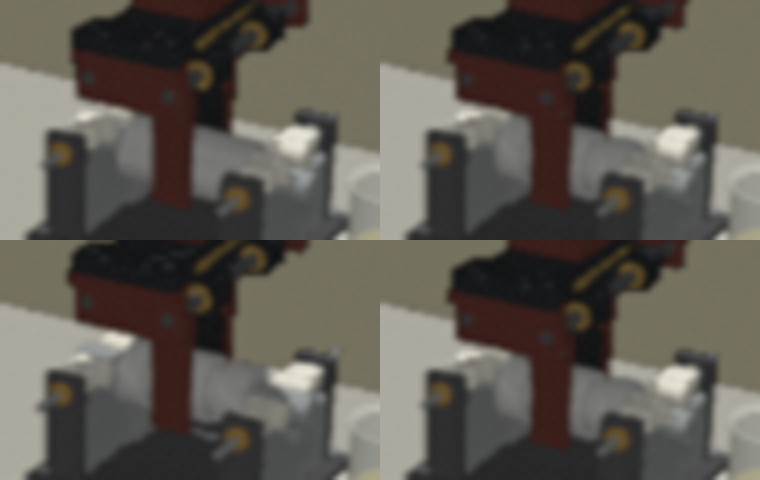

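The jaws match the first closed picture: same nose positions, and no lifted or spread noses as in the bottom-left frame. Releasing.

```bash
python3 -m creep '[{"tx":0,"ty":0,"tz":0.8,"rx":0,"ry":0,"rz":0,"fingers":255},{"tx":0,"ty":0,"tz":0.8,"rx":0,"ry":0,"rz":0,"fingers":70},{"tx":0,"ty":0,"tz":0.8,"rx":0,"ry":0,"rz":0,"fingers":70},{"tx":0,"ty":0,"tz":0.8,"rx":0,"ry":0,"rz":0,"fingers":70},{"tx":0,"ty":0,"tz":0.8,"rx":0,"ry":0,"rz":0,"fingers":70},{"tx":0,"ty":0,"tz":20,"rx":0,"ry":0,"rz":0,"fingers":70},{"tx":0,"ty":0,"tz":60,"rx":0,"ry":0,"rz":0,"fingers":70},{"tx":0,"ty":0,"tz":120,"rx":0,"ry":0,"rz":0,"fingers":70},{"tx":0,"ty":0,"tz":180,"rx":0,"ry":0,"rz":0,"fingers":70}]'
python3 -m creep '[{"tx":-40,"ty":-50,"tz":10,"rx":0,"ry":0,"rz":0,"fingers":70},{"tx":-80,"ty":-100,"tz":10,"rx":0,"ry":0,"rz":0,"fingers":70},{"tx":-120,"ty":-150,"tz":10,"rx":0,"ry":0,"rz":0,"fingers":70},{"tx":-160,"ty":-200,"tz":10,"rx":0,"ry":0,"rz":0,"fingers":70},{"tx":-200,"ty":-250,"tz":10,"rx":0,"ry":0,"rz":0,"fingers":70},{"tx":-240,"ty":-290,"tz":10,"rx":0,"ry":0,"rz":0,"fingers":70},{"tx":-260,"ty":-320,"tz":10,"rx":0,"ry":0,"rz":0,"fingers":70},{"tx":-260,"ty":-320,"tz":10,"rx":0,"ry":0,"rz":0,"fingers":70},{"tx":-260,"ty":-320,"tz":10,"rx":0,"ry":0,"rz":0,"fingers":70}]'
python3 - <<'E'
from ov import *
from go import *
st();snap('scene','scene21');snap('top','top21')
overlay('scene21',[],330,180,460,260,6,'c25');overlay('top21',[],385,210,485,310,6,'c26')
E
```

```text
t: 22.45
ee_pos: [480.0, -250.7, 190.9]
orientation: [-0.013, 2.215, -2.216]
ft_force: [0.7, -0.8, 0.7]
width: 64.0
t: 23.58
ee_pos: [220.4, -570.2, 198.6]
orientation: [-0.012, 2.216, -2.215]
ft_force: [0.4, -0.5, 0.3]
width: 63.7
t 23.57 p [ 220.37 -570.15  198.59] rv [-0.0125  2.2157 -2.2153] F [ 0.4 -0.5  0.3] M [ 0.   -0.01  0.02] w 63.7 q [-1.22  0.4   1.66  0.    1.08  0.34]
```

View pics/scene21.png

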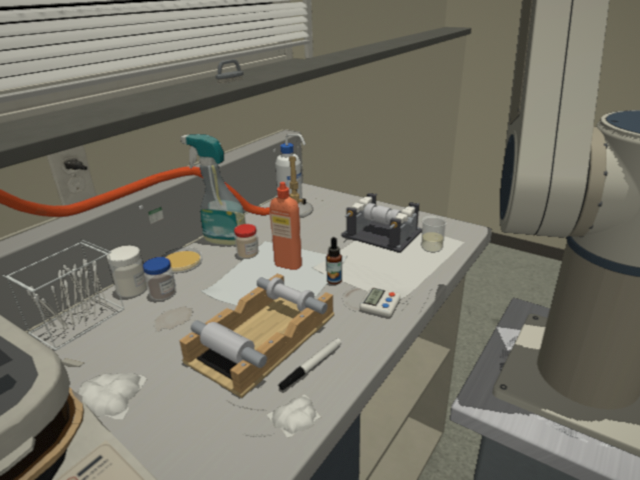

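View pics/top21.png

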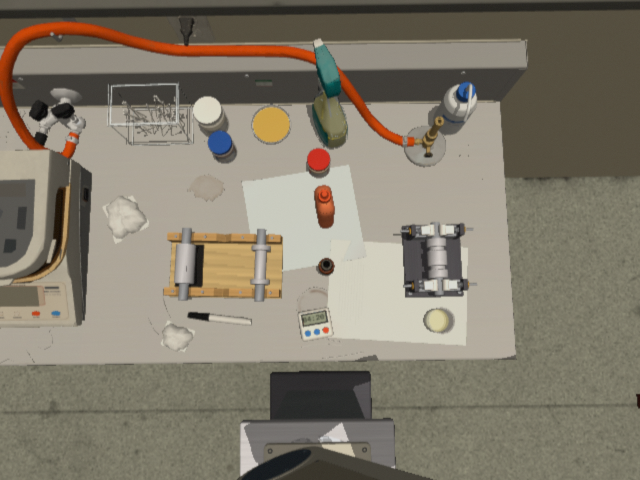

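View pics/c25.png

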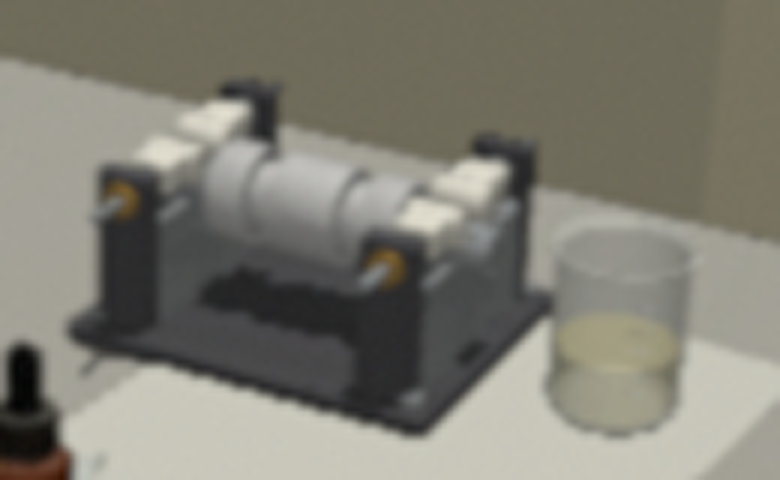

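View pics/c26.png

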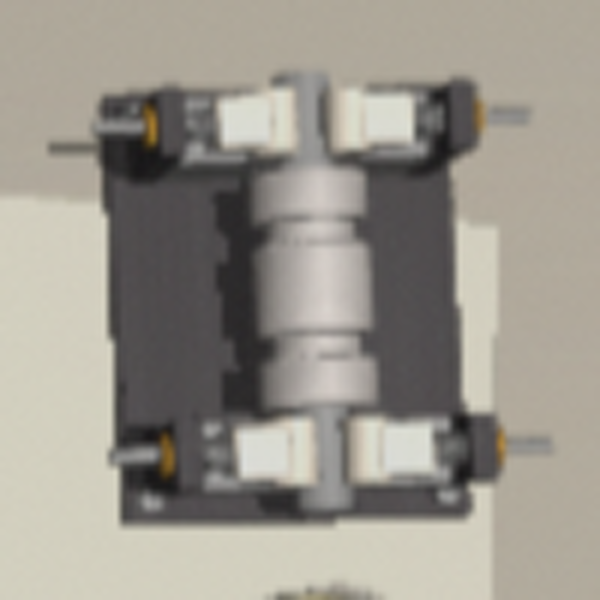

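The grooved roller is seated with all four jaws closed; the noses are at the same crop pixels as in the first picture. The plain roller lies in the pad seat at about (186,265). The spool, both bottles, the beaker and the marker have not moved. Handing in.

```bash
python3 - <<'E'
from workcell import ctrl
print(ctrl.close_job())
E
```

```text
the job is handed in; nothing more can be done
None
```

The roller is changed and the job was handed in at about 23.7 s. I pulled the plain roller straight up out of the jaws and laid it in the rack's pad seat. I then pressed the grooved roller into the stand and held it until all four jaws had closed, and only then let go.

**Last checks:**
- **Stand:** The grooved roller hit a hard stop at 22 N, at the predicted seat height. In both views the four noses are at the same pixels as in the first clamped picture.
- **Rack and bench:** The plain roller lies in the pad seat. The spool, bottles, beaker and marker look unmoved, and the robot is clear of everything.

**What disagreed:**
- **Height reading:** The reported TCP height read about 32 mm lower than the pictures showed. A slow guarded descent met no contact below where the stated fingertips should have touched the base, so I worked from the image heights. The seat contacts and overlays then agreed.
- **Sideways position:** The camera positions and the robot's differed by about 1 mm in y. I corrected this from the contact force in the stand and in the pad seat.
- **Refused call:** My first move was refused for missing keys, and nothing moved.

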